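Press a finned cooler core under ballast boxes

ROBOT

A 6-joint arm with a two-finger parallel gripper is mounted at the origin on the work surface. World frame = base frame: x ahead of the robot, y to its left, z up, the work surface at z = 0. Lengths are in m, angles in degrees, forces in N, time in s.
With the tool pointing down it reaches from about 0.25 to 0.725 m from the base axis. Payload 9.7 kg.
Tool frame: the origin (TCP) lies at the very end of the fingers, on their centre line; the grasp point (between the pads) lies 19 mm behind it; z points along the fingers, y is the line along which they close (so a half turn about z gives the same grasp; the last joint's range is limited). The gripper opens to 85 mm and grips with 20 to 120 N. Pads are 22 mm wide; open, the fingers measure 114 mm over their backs; the gripper's body (76 mm by 85 mm) begins 54 mm behind the grasp point. The pads swing forward as they close: fully open they stand 13 mm farther back than shut.
Start: joints at [-69.156, 4.979, 10.078, 95.1, 0, 90], TCP at [0.196, -0.514, 0.231] pointing down, gripper open.
Joint ranges: [-179.16, 179.16], [-48.56, 103.87], [-65.8, 70.77], [-126.05, 130.52], [-82.76, 87.17], [-180, 180]. Speed limits (degrees/s): [127.2, 127.2, 147.25, 180, 180, 180].

INTERFACE

Orientations are given as [roll, pitch, yaw] about the fixed x, y, z axes, in that order (R = Rz(yaw) Ry(pitch) Rx(roll)).
In Python, from workcell import telemetry, optics, workorder gives the robot as it stands.
- The arm moves only by the shell command python3 -m handwheel 'ROWS' [FORCE]. ROWS is JSON, a list of rows, each an object of numbers: "tx", "ty", "tz": the shift along the tool's x, y, z in m; "ax", "ay", "az": the turn, a rotation vector about the tool's x, y, z in degrees; "jaw": the gripper command: -1 is shut, 1 is fully open, values between are in proportion. A call has exactly 10 rows; each row shifts and turns the commanded pose from where the row before left it, along the tool's axes as they then stand; what a row does not reach is not made up. A row lasts 1/8 s, in which the tool goes at most 62.5 mm and 10.7 degrees, less where a joint would pass 70% of its speed; a pose out of reach is approached as far as the arm can. A call is refused whole if a number of a shift passes 0.0625 or a number of a turn 10.7, either way. A call with a gripper value outside its range is refused whole. The fingers move at their own pace and stop on an object; FORCE is the grip in N (left out, the last holds). Time passes only in rows, so rows that do not move let the fingers close, or fill a call up. It gives the time, the measured TCP pose, the force, the opening and the grip force at its end, in the units of the state.
- telemetry.get_obs(): the state, without advancing time (a new reading comes with each control period).
- optics.camera(name): name is "scene" or "top"; returns a dict with "color" (480x640x3 uint8, red, green, blue), "K" (3x3 intrinsics, pixels), "extrinsics" (4x4, takes a point from camera to world coordinates). Camera axes: x right, y down, z forward; pixel columns grow to the right and rows downward; lengths in m; the calibration is good to about 2 mm. A picture is of the moment at which its call begins. There is no depth.
- workorder.job_done(): hands the job in; it is judged then, once.
The state is a dict: "time": time; "q": joint angles; "qd": joint speeds; "joint_efforts": joint torques, N m; "ee_pos": TCP position; "tcp_rot": TCP orientation; "wrist_force": force on the tool from outside, world axes, zero at the start; "torque": the same for the moment, N m; "opening": finger opening in m; "grasp_force": force on a finger pad.
Only numpy, scipy, OpenCV 4.12 (cv2) and the standard library are available. Lean on these libraries where they do the work, as an engineer would, in place of code of your own. Each camera call takes 0.05 s, during which the arm holds its last target. There are 200 camera calls.

TASK

Build the cooler core on the finned plate that is screwed to the bench: set all the two-sided finned spacers (two or three of them) on it, one on top of another, each with its fins fully down between the fins below, and then the finned cap in the same way with its flat side up. Then weigh it down with every grey steel ballast box on the bench, laid flat one upon another in a single column on the cap. All of it must end upright and square over the plate, long sides along its long side and edges in line to within about a centimetre, and the other things on the bench are to be left where they are.

Things in the scene. Friction and masses are not known exactly. Their poses are not given: they have to be found in the camera images.
- base: finned base plate fixed to the bench: steel plate 76 (x) x 110 (y) x 12 mm with 5 upright aluminium fins at y = -40, -20, 0, 20, 40 mm, each 6 mm thick, 46 mm long in x, centred, 20 mm tall (tips 32 mm above the bench). Gaps are 14 mm: a 6 mm fin in mid-gap has 4 mm on either side. Origin: centre of its underside, on the bench; z up
- spacer_a: two-sided finned aluminium spacer, loose, 0.28 kg. Origin: centre of underside (lower fin tips), z up. Plate 60 (x) x 90 (y) x 10 mm at heights 22 to 32 mm; 4 fins below it at y = -30, -10, 10, 30 down to 0; 5 fins above at y = -40, -20, 0, 20, 40 up to 52 mm. Fins 6 mm thick, 46 mm long in x, centred: the plate stands out 7 mm past them at both x ends; grip it there. Starts upright on the bench
- spacer_b: like spacer_a in size, shape, origin and axes. Two or three of the three are there, in any order. Fully seated, the lower fins stand on the plate below: origin 12 mm above the base's origin if on the base, 32 mm above a spacer's origin if on that. Same after half a turn about z
- spacer_c: like spacer_a in size, shape, origin and axes. Two or three of the three are there, in any order. Fully seated, the lower fins stand on the plate below: origin 12 mm above the base's origin if on the base, 32 mm above a spacer's origin if on that. Same after half a turn about z
- cap: finned aluminium cap, loose, 0.24 kg. Origin: centre of underside (fin tips), z up. Flat plate 60 (x) x 90 (y) x 12 mm at heights 22 to 34 mm, no fins on top; 4 fins below at y = -30, -10, 10, 30, sized as the spacer's; grip the plate across its 60 mm. Starts fins down. Fully seated on the upper spacer: origin 32 mm above that spacer's; its flat top is 34 mm above its origin
- box1: closed steel ballast box, painted grey, 60 (x) x 90 (y) x 36 mm (z), about 0.4 to 0.65 kg, flat on all sides; origin at its centre. Lies flat on the bench at the start; may be absent (three or four of the four are there). All boxes are alike, and either broad face may be up
- box2: closed steel ballast box, painted grey, 60 (x) x 90 (y) x 36 mm (z), about 0.4 to 0.65 kg, flat on all sides; origin at its centre. Lies flat on the bench at the start; may be absent (three or four of the four are there). All boxes are alike, and either broad face may be up
- box3: closed steel ballast box, painted grey, 60 (x) x 90 (y) x 36 mm (z), about 0.4 to 0.65 kg, flat on all sides; origin at its centre. Lies flat on the bench at the start; may be absent (three or four of the four are there). All boxes are alike, and either broad face may be up
- box4: closed steel ballast box, painted grey, 60 (x) x 90 (y) x 36 mm (z), about 0.4 to 0.65 kg, flat on all sides; origin at its centre. Lies flat on the bench at the start; may be absent (three or four of the four are there). All boxes are alike, and either broad face may be up
- jar: squat glass jar with a steel lid, 56 mm across, 55 mm tall; bystander standing among the parts; origin at the centre of its underside
- hammer: hammer lying on the bench; bystander
- wrench: wrench lying on the bench; bystander
- mug: blue mug, 80 mm across, 90 mm tall, at the left; bystander
- disc: black grinding disc, 116 mm across, 10 mm thick, lying flat; bystander
- ear_defenders: black ear defenders lying on the bench at the right; bystander
Not all that is in view belongs to the job. Leave any brown or red look-alike of the box3 alone.

How it is judged:
By the outcome, as a careful person would: the job done as asked, in the order asked, and still so for the second after the job is handed in, with the robot touching nothing.
Of box1, box2, box3, box4 only 3 to 4 are there at a start; the rules pass over those that are not, and their reading is None.
Of spacer_a, spacer_b, spacer_c only 2 to 3 are there at a start; the rules pass over those that are not, and their reading is None.
At some moment in a run one of spacer_a, spacer_b, spacer_c may be knocked a few centimetres aside while the robot is not near it.
Once in a run the grip may slacken for a moment while it holds something.
It also fails if it takes over 210 s, if anything falls off the work surface, if the arm or the gripper's body presses on something with over 40 N, if the wrist force passes 120 N, or if a joint passes its speed limit or range.

## Working session

There is one attempt and no reset: what is moved stays moved. The work goes in short steps, Python scripts to look and compute and a shell command to move; the robot and the scene stay as the last step left them, time stands still between calls to the robot, and variables do not carry over. Pictures are saved under pics/ and viewed, at most 14 in all, crops included, and the job is handed in when it is done.

```bash
ls; mkdir -p pics; python3 - <<'E'
from workcell import telemetry, optics
import cv2, json
o=telemetry.get_obs(); print({k:o[k] for k in('time','q','ee_pos','tcp_rot','opening','wrist_force')})
for n in('scene','top'):
    c=optics.camera(n); cv2.imwrite(f'pics/{n}0.png',c['color'][:,:,::-1]); print(n,c['K'],c['extrinsics'])
E
```

```text
pics
{'time': 0.0, 'q': array([-6.91578677e+01,  5.01233125e+00,  1.00313310e+01,  9.50986007e+01,
       -8.23443008e-04,  9.00005064e+01]), 'ee_pos': array([ 0.19559775, -0.51378782,  0.23054328]), 'tcp_rot': array([-1.79920399e+02,  8.24145748e-04,  2.08416271e+01]), 'opening': 0.08535853327129553, 'wrist_force': array([-0.09361835, -0.81529737,  0.18307058])}
scene [[570.68113432   0.         320.31900074]
 [  0.         570.68113432 236.47196513]
 [  0.           0.           1.        ]] [[-0.64155839  0.55417028 -0.53037547  1.28944041]
 [ 0.7669222   0.47716411 -0.42912091  0.61394361]
 [ 0.01527009 -0.68206284 -0.73113412  1.1179338 ]
 [ 0.          0.          0.          1.        ]]
top [[610.36802359   0.         327.8502662 ]
 [  0.         610.36802359 244.6787646 ]
 [  0.           0.           1.        ]] [[-1.13571667e-04 -9.85244875e-01  1.71150590e-01  2.25162418e-01]
 [-9.99956432e-01  1.70939101e-03  9.17672569e-03 -1.89934836e-03]
 [-9.33388523e-03 -1.71142091e-01 -9.85202143e-01  1.73518233e+00]
 [ 0.00000000e+00  0.00000000e+00  0.00000000e+00  1.00000000e+00]]
```

View pics/scene0.png

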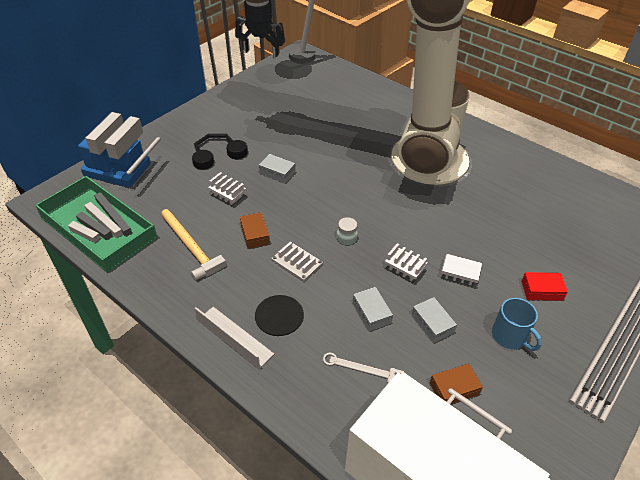

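View pics/top0.png

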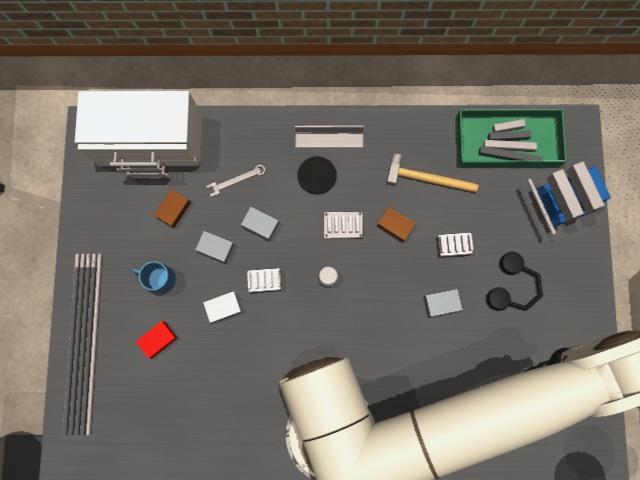

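The scene shows five fin/cap parts: base at top px (343,225), spacers at (264,280) and (456,244), and the cap at (222,307). There are grey boxes at (214,247), (260,222) and (444,303). The brown (172,208), (396,224) and red (156,340) blocks are look-alikes and I'll leave them alone. One enlarged crop will confirm this while I segment.

```bash
cat > h.py <<'E'
import numpy as np, cv2
from workcell import telemetry, optics
def ray(c,uv,z):
    """pixel(s) -> world points on plane z"""
    uv=np.atleast_2d(uv).astype(float); K,T=c['K'],c['extrinsics']
    d=np.c_[(uv-[K[0,2],K[1,2]])/K[0,0],np.ones(len(uv))]@T[:3,:3].T
    o=T[:3,3]; return o+d*((z-o[2])/d[:,2])[:,None]
def pix(c,P):
    P=np.atleast_2d(P); T=c['extrinsics']; q=(P-T[:3,3])@T[:3,:3]; q=q@c['K'].T; return q[:,:2]/q[:,2:]
def up(c,x0,y0,x1,y1,s,name):
    cv2.imwrite('pics/'+name,cv2.resize(c['color'][y0:y1,x0:x1,::-1],None,fx=s,fy=s,interpolation=cv2.INTER_CUBIC))
def rect(P):
    """long-side yaw, centre, sizes of a metric point set"""
    (cx,cy),(w,h),a=cv2.minAreaRect((P[:,:2]*1e3).astype(np.float32))
    if w>h: w,h,a=h,w,a-90      # h long; width axis at a -> x-axis yaw = a
    a=(a+90)%180-90
    return np.round([cx,cy,w,h,a],1)
E
python3 - <<'E'
from h import *
c=optics.camera('top'); im=c['color']
up(c,190,195,480,325,2.75,'crop0.png')
hsv=cv2.cvtColor(im,cv2.COLOR_RGB2HSV)
m=((hsv[...,2]>125)&(hsv[...,1]<50)).astype(np.uint8)
m[:195]=0;m[335:]=0;m[:,:185]=0;m[:,490:]=0
n,l,s,cen=cv2.connectedComponentsWithStats(m)
for i in range(1,n):
    if s[i,4]<60: continue
    ct=max(cv2.findContours((l==i).astype(np.uint8),0,1)[0],key=cv2.contourArea).reshape(-1,2)
    print(cen[i].round(),s[i,4],im[l==i].mean(0).round(), [rect(ray(c,ct,z)).tolist() for z in(.012,.034,.052)])
E
```

```text
[259. 222.] 653 [177. 180. 177.] [[591.3, 212.8, 60.0, 92.2, -27.0], [586.6, 210.0, 59.2, 91.0, -27.0], [582.8, 207.8, 58.6, 90.0, -27.0]]
[343. 224.] 987 [210. 201. 193.] [[583.6, -29.6, 73.6, 109.9, -0.1], [579.0, -29.2, 72.6, 108.5, -0.1], [575.3, -28.9, 71.9, 107.3, -0.1]]
[213. 246.] 661 [177. 180. 177.] [[522.5, 342.4, 59.8, 92.2, -22.0], [518.7, 338.0, 59.0, 91.1, -22.0], [515.6, 334.5, 58.4, 90.1, -22.0]]
[456. 244.] 629 [214. 210. 206.] [[526.5, -352.2, 62.6, 97.1, 4.5], [522.7, -347.7, 61.8, 95.9, 4.5], [519.5, -344.1, 61.1, 94.9, 4.5]]
[328. 275.] 260 [215. 205. 195.] [[436.5, 14.4, 48.4, 50.4, 45.0], [433.8, 14.2, 47.8, 49.8, 45.0], [431.5, 14.1, 47.3, 49.2, 45.0]]
[263. 280.] 722 [218. 214. 210.] [[423.9, 197.0, 62.5, 94.9, 4.0], [421.4, 194.5, 61.7, 93.7, 4.0], [419.3, 192.4, 61.1, 92.7, 4.0]]
[444. 302.] 705 [181. 184. 181.] [[359.9, -312.4, 59.8, 92.3, 11.2], [358.2, -308.4, 59.0, 91.1, 11.2], [356.8, -305.2, 58.4, 90.2, 11.2]]
[221. 307.] 730 [233. 233. 229.] [[348.2, 314.0, 62.2, 92.5, 20.6], [346.6, 310.0, 61.5, 91.3, 20.6], [345.4, 306.7, 60.8, 90.4, 20.6]]
```

View pics/crop0.png

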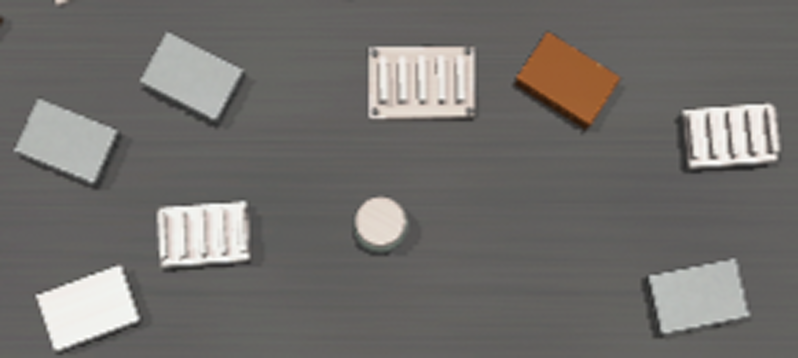

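The crop shows flat grey boxes at top px (259,222), (213,246) and (444,302), and finned spacers at (263,280) and (456,244). The plain white plate at (221,307) is the cap, the base with its corner screws is at (343,224), and the brown block is a look-alike. All measured sizes fit the part list: 60x90 for the parts, 76x110 for the base. So there are two spacers and three boxes. I'll take the nearer spacer first.

```bash
cat >> h.py <<'E'
from scipy.spatial.transform import Rotation as R
def plan(x,y,z,psi):
    """mm,deg target (tool down): shift in present tool axes (m), and turn about tool axes (deg, done after shift)"""
    o=telemetry.get_obs(); Rt=R.from_euler('xyz',o['tcp_rot'],degrees=True)
    d=Rt.inv().apply(np.array([x,y,z])/1e3-o['ee_pos'])
    G=R.from_euler('xyz',[180,0,psi],degrees=True)
    w=(Rt.inv()*G).as_rotvec(degrees=True); d2=G.inv().apply(np.array([x,y,z])/1e3-o['ee_pos'])
    print('t',round(o['time'],2),'pos',(o['ee_pos']*1e3).round(1),'rot',o['tcp_rot'].round(2),'open',round(o['opening']*1e3,1),'grip',np.round(o['grasp_force'],1),'F',np.round(o['wrist_force'],1))
    print('  shift now',d.round(4),' shift if turned first',d2.round(4),' turn',w.round(2))
E
python3 -c "
from h import *
plan(421.4,194.9,200,94)"
python3 -m handwheel '[{"az":-9.1},{"az":-9.1},{"az":-9.1},{"az":-9.1},{"az":-9.1},{"az":-9.1},{"az":-9.1},{"az":-9.1},{},{}]' 40
python3 -c "
from h import *
plan(421.4,194.9,120,94)"
```

```text
t 0.15 pos [ 195.6 -513.8  230.8] rot [-179.94    0.     20.84] open 85.0 grip 0.0 F [ 0.6  0.  -0.6]
  shift now [ 0.4632 -0.582   0.0313]  shift if turned first [0.6913 0.2747 0.0308]  turn [-5.000e-02 -4.000e-02 -7.316e+01]
t 0.15 pos [ 195.6 -513.8  230.8] rot [-179.94    0.     20.84] open 85.0 grip 0.0 F [ 0.6  0.  -0.6]
  shift now [ 0.4632 -0.5819  0.1113]  shift if turned first [0.6913 0.2747 0.1108]  turn [-5.000e-02 -4.000e-02 -7.316e+01]$[0]: bad value
```

```bash

python3 -m handwheel '[{"tx":0,"ty":0,"tz":0,"ax":0,"ay":0,"az":-9.1,"jaw":1},{"tx":0,"ty":0,"tz":0,"ax":0,"ay":0,"az":-9.1,"jaw":1},{"tx":0,"ty":0,"tz":0,"ax":0,"ay":0,"az":-9.1,"jaw":1},{"tx":0,"ty":0,"tz":0,"ax":0,"ay":0,"az":-9.1,"jaw":1},{"tx":0,"ty":0,"tz":0,"ax":0,"ay":0,"az":-9.1,"jaw":1},{"tx":0,"ty":0,"tz":0,"ax":0,"ay":0,"az":-9.1,"jaw":1},{"tx":0,"ty":0,"tz":0,"ax":0,"ay":0,"az":-9.1,"jaw":1},{"tx":0,"ty":0,"tz":0,"ax":0,"ay":0,"az":-9.1,"jaw":1},{"tx":0,"ty":0,"tz":0,"ax":0,"ay":0,"az":0,"jaw":1},{"tx":0,"ty":0,"tz":0,"ax":0,"ay":0,"az":0,"jaw":1}]' 40
python3 -c "
from h import *
plan(421.4,194.9,120,94)"
```

```text
time: 1.4
ee_pos: [0.1957, -0.514, 0.2311]
tcp_rot: [-180.0, -0.0, 93.4]
wrist_force: [0.2, 0.5, -0.2]
opening: 0.0854
grasp_force: 0.0
t 1.4 pos [ 195.7 -514.   231.1] rot [-1.800e+02 -2.000e-02  9.345e+01] open 85.4 grip 0.0 F [ 0.2  0.5 -0.2]
  shift now [0.694  0.2679 0.1113]  shift if turned first [0.6914 0.2746 0.1111]  turn [-0.   -0.02 -0.55]
```

```bash

python3 -m handwheel '[{"tx":0.035,"ty":0.0135,"tz":0.005,"ax":0,"ay":0,"az":-0.55,"jaw":1},{"tx":0.035,"ty":0.0135,"tz":0.005,"ax":0,"ay":0,"az":0,"jaw":1},{"tx":0.035,"ty":0.0135,"tz":0.005,"ax":0,"ay":0,"az":0,"jaw":1},{"tx":0.035,"ty":0.0135,"tz":0.005,"ax":0,"ay":0,"az":0,"jaw":1},{"tx":0.035,"ty":0.0135,"tz":0.005,"ax":0,"ay":0,"az":0,"jaw":1},{"tx":0.035,"ty":0.0135,"tz":0.005,"ax":0,"ay":0,"az":0,"jaw":1},{"tx":0.035,"ty":0.0135,"tz":0.005,"ax":0,"ay":0,"az":0,"jaw":1},{"tx":0.035,"ty":0.0135,"tz":0.005,"ax":0,"ay":0,"az":0,"jaw":1},{"tx":0.035,"ty":0.0135,"tz":0.005,"ax":0,"ay":0,"az":0,"jaw":1},{"tx":0.035,"ty":0.0135,"tz":0.005,"ax":0,"ay":0,"az":0,"jaw":1}]'
python3 -m handwheel '[{"tx":0.035,"ty":0.0135,"tz":0.005,"ax":0,"ay":0,"az":0,"jaw":1},{"tx":0.035,"ty":0.0135,"tz":0.005,"ax":0,"ay":0,"az":0,"jaw":1},{"tx":0.035,"ty":0.0135,"tz":0.005,"ax":0,"ay":0,"az":0,"jaw":1},{"tx":0.035,"ty":0.0135,"tz":0.005,"ax":0,"ay":0,"az":0,"jaw":1},{"tx":0.035,"ty":0.0135,"tz":0.005,"ax":0,"ay":0,"az":0,"jaw":1},{"tx":0.035,"ty":0.0135,"tz":0.005,"ax":0,"ay":0,"az":0,"jaw":1},{"tx":0.035,"ty":0.0135,"tz":0.005,"ax":0,"ay":0,"az":0,"jaw":1},{"tx":0.035,"ty":0.0135,"tz":0.005,"ax":0,"ay":0,"az":0,"jaw":1},{"tx":0.035,"ty":0.0135,"tz":0.005,"ax":0,"ay":0,"az":0,"jaw":1},{"tx":0,"ty":0,"tz":0,"ax":0,"ay":0,"az":0,"jaw":1}]'
python3 -c "
from h import *
plan(421.4,194.9,6,94)
up(optics.camera('scene'),160,100,560,400,2,'s1.png')"
```

```text
time: 2.65
ee_pos: [0.3053, -0.1541, 0.1813]
tcp_rot: [180.0, 0.0, 94.0]
wrist_force: [0.4, 0.2, 0.1]
opening: 0.0852
grasp_force: 0.0
time: 3.9
ee_pos: [0.4032, 0.1695, 0.1355]
tcp_rot: [-179.9, 0.0, 94.2]
wrist_force: [-0.1, -1.2, -0.4]
opening: 0.0854
grasp_force: 0.0
t 3.9 pos [403.2 169.5 135.5] rot [-1.7993e+02  1.0000e-02  9.4210e+01] open 85.4 grip 0.0 F [-0.1 -1.2 -0.4]
  shift now [0.0241 0.0202 0.1295]  shift if turned first [0.0241 0.0199 0.1295]  turn [-0.07  0.01  0.21]
```

View pics/s1.png

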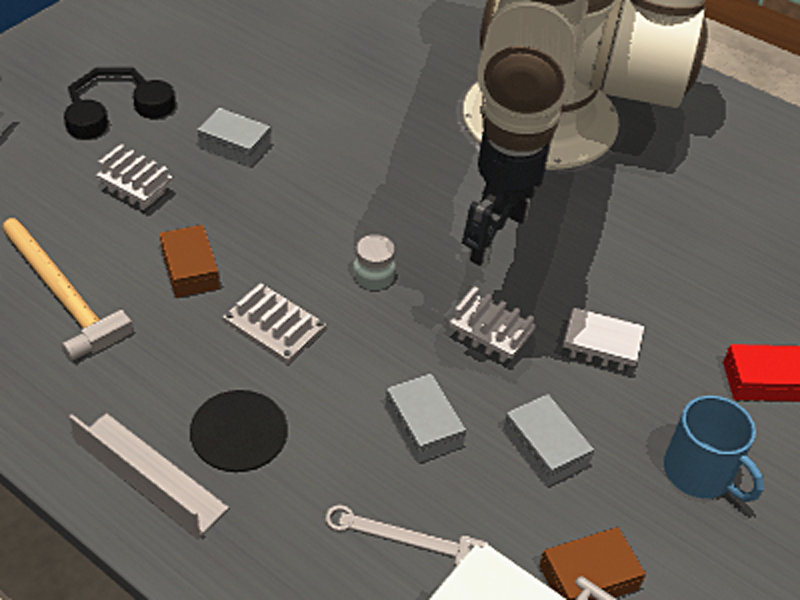

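The gripper is right beside and above the left spacer (crop 490,325), everything else is undisturbed, and no extra parts have come into view. I'll descend and grip.

```bash

python3 -m handwheel '[{"tx":0.012,"ty":0.01,"tz":0,"ax":0,"ay":0,"az":0.2,"jaw":1},{"tx":0.012,"ty":0.01,"tz":0,"ax":0,"ay":0,"az":0,"jaw":1},{"tx":0,"ty":0,"tz":0.025,"ax":0,"ay":0,"az":0,"jaw":1},{"tx":0,"ty":0,"tz":0.025,"ax":0,"ay":0,"az":0,"jaw":1},{"tx":0,"ty":0,"tz":0.015,"ax":0,"ay":0,"az":0,"jaw":1},{"tx":0,"ty":0,"tz":0,"ax":0,"ay":0,"az":0,"jaw":1},{"tx":0,"ty":0,"tz":0,"ax":0,"ay":0,"az":0,"jaw":1},{"tx":0,"ty":0,"tz":0,"ax":0,"ay":0,"az":0,"jaw":1},{"tx":0,"ty":0,"tz":0,"ax":0,"ay":0,"az":0,"jaw":1},{"tx":0,"ty":0,"tz":0,"ax":0,"ay":0,"az":0,"jaw":1}]'
python3 -c "
from h import *
plan(421.4,194.9,6,94)"
```

```text
time: 5.2
ee_pos: [0.4216, 0.1933, 0.0716]
tcp_rot: [180.0, -0.0, 94.0]
wrist_force: [-0.0, -0.3, -0.6]
opening: 0.0853
grasp_force: 0.0
t 5.2 pos [421.6 193.3  71.6] rot [ 1.7997e+02 -1.0000e-02  9.3990e+01] open 85.3 grip 0.0 F [-0.  -0.3 -0.6]
  shift now [ 0.0016 -0.0001  0.0656]  shift if turned first [ 0.0016 -0.0001  0.0656]  turn [ 0.03 -0.01 -0.01]
```

```bash

python3 -m handwheel '[{"tx":0.0016,"ty":0,"tz":0.015,"ax":0,"ay":0,"az":0,"jaw":1},{"tx":0,"ty":0,"tz":0.015,"ax":0,"ay":0,"az":0,"jaw":1},{"tx":0,"ty":0,"tz":0.015,"ax":0,"ay":0,"az":0,"jaw":1},{"tx":0,"ty":0,"tz":0.015,"ax":0,"ay":0,"az":0,"jaw":1},{"tx":0,"ty":0,"tz":0.005,"ax":0,"ay":0,"az":0,"jaw":1},{"tx":0,"ty":0,"tz":0,"ax":0,"ay":0,"az":0,"jaw":1},{"tx":0,"ty":0,"tz":0,"ax":0,"ay":0,"az":0,"jaw":0.2},{"tx":0,"ty":0,"tz":0,"ax":0,"ay":0,"az":0,"jaw":0},{"tx":0,"ty":0,"tz":0,"ax":0,"ay":0,"az":0,"jaw":-1},{"tx":0,"ty":0,"tz":0,"ax":0,"ay":0,"az":0,"jaw":-1}]' 60
python3 -m handwheel '[{"tx":0,"ty":0,"tz":0,"ax":0,"ay":0,"az":0,"jaw":-1},{"tx":0,"ty":0,"tz":0,"ax":0,"ay":0,"az":0,"jaw":-1},{"tx":0,"ty":0,"tz":-0.01,"ax":0,"ay":0,"az":0,"jaw":-1},{"tx":0,"ty":0,"tz":-0.02,"ax":0,"ay":0,"az":0,"jaw":-1},{"tx":0,"ty":0,"tz":-0.02,"ax":0,"ay":0,"az":0,"jaw":-1},{"tx":0,"ty":0,"tz":-0.02,"ax":0,"ay":0,"az":0,"jaw":-1},{"tx":0,"ty":0,"tz":-0.02,"ax":0,"ay":0,"az":0,"jaw":-1},{"tx":0,"ty":0,"tz":-0.02,"ax":0,"ay":0,"az":0,"jaw":-1},{"tx":0,"ty":0,"tz":0,"ax":0,"ay":0,"az":0,"jaw":-1},{"tx":0,"ty":0,"tz":0,"ax":0,"ay":0,"az":0,"jaw":-1}]' 80
python3 -c "
from h import *
plan(583.6,-29.6,100,90)
c=optics.camera('scene');up(c,300,150,500,300,4,'s2.png')"
```

```text
time: 6.45
ee_pos: [0.4219, 0.1951, 0.0073]
tcp_rot: [179.9, -0.0, 94.0]
wrist_force: [-0.7, -0.5, 4.8]
opening: 0.0586
grasp_force: 65.2
time: 7.7
ee_pos: [0.421, 0.1947, 0.1156]
tcp_rot: [-180.0, 0.0, 94.0]
wrist_force: [-0.1, -0.1, -3.4]
opening: 0.0582
grasp_force: 86.6
t 7.7 pos [421.  194.7 115.6] rot [-1.7995e+02  2.0000e-02  9.4000e+01] open 58.2 grip 86.6 F [-0.1 -0.1 -3.4]
  shift now [-0.2351  0.1465  0.0155]  shift if turned first [-0.2243  0.1626  0.0156]  turn [-0.05  0.02  4.  ]
```

View pics/s2.png

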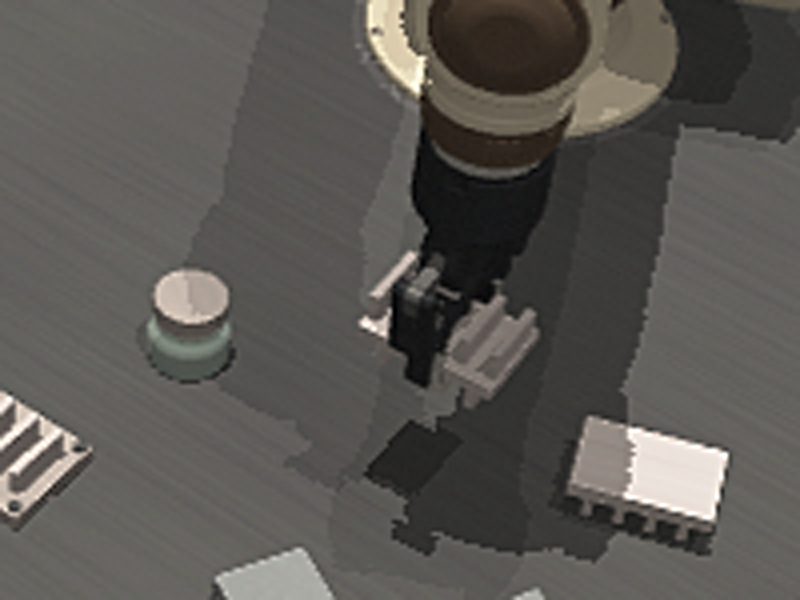

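The spacer is held level at crop (450,340), and the jar and base are untouched. I'll carry it over the base.

```bash

python3 -m handwheel '[{"tx":0,"ty":0,"tz":0,"ax":0,"ay":0,"az":4,"jaw":-1},{"tx":-0.025,"ty":0.018,"tz":0,"ax":0,"ay":0,"az":0,"jaw":-1},{"tx":-0.025,"ty":0.018,"tz":0,"ax":0,"ay":0,"az":0,"jaw":-1},{"tx":-0.025,"ty":0.018,"tz":0,"ax":0,"ay":0,"az":0,"jaw":-1},{"tx":-0.025,"ty":0.018,"tz":0,"ax":0,"ay":0,"az":0,"jaw":-1},{"tx":-0.025,"ty":0.018,"tz":0,"ax":0,"ay":0,"az":0,"jaw":-1},{"tx":-0.025,"ty":0.018,"tz":0,"ax":0,"ay":0,"az":0,"jaw":-1},{"tx":-0.025,"ty":0.018,"tz":0,"ax":0,"ay":0,"az":0,"jaw":-1},{"tx":-0.025,"ty":0.018,"tz":0,"ax":0,"ay":0,"az":0,"jaw":-1},{"tx":-0.025,"ty":0.018,"tz":0,"ax":0,"ay":0,"az":0,"jaw":-1}]'
python3 -m handwheel '[{"tx":0,"ty":0,"tz":0,"ax":0,"ay":0,"az":0,"jaw":-1},{"tx":0,"ty":0,"tz":0,"ax":0,"ay":0,"az":0,"jaw":-1},{"tx":0,"ty":0,"tz":0,"ax":0,"ay":0,"az":0,"jaw":-1},{"tx":0,"ty":0,"tz":0,"ax":0,"ay":0,"az":0,"jaw":-1},{"tx":0,"ty":0,"tz":0,"ax":0,"ay":0,"az":0,"jaw":-1},{"tx":0,"ty":0,"tz":0,"ax":0,"ay":0,"az":0,"jaw":-1},{"tx":0,"ty":0,"tz":0,"ax":0,"ay":0,"az":0,"jaw":-1},{"tx":0,"ty":0,"tz":0,"ax":0,"ay":0,"az":0,"jaw":-1},{"tx":0,"ty":0,"tz":0,"ax":0,"ay":0,"az":0,"jaw":-1},{"tx":0,"ty":0,"tz":0,"ax":0,"ay":0,"az":0,"jaw":-1}]'
python3 -c "
from h import *
plan(583.6,-29.6,46,90)"
```

```text
time: 9.0
ee_pos: [0.5833, -0.031, 0.115]
tcp_rot: [-179.9, -0.0, 90.0]
wrist_force: [0.4, 0.7, -2.6]
opening: 0.0582
grasp_force: 86.6
time: 10.25
ee_pos: [0.5834, -0.0302, 0.1163]
tcp_rot: [180.0, -0.0, 90.0]
wrist_force: [-0.7, -0.7, -2.5]
opening: 0.0587
grasp_force: 86.7
t 10.25 pos [583.4 -30.2 116.3] rot [180.    -0.    89.99] open 58.7 grip 86.7 F [-0.7 -0.7 -2.5]
  shift now [0.0006 0.0002 0.0703]  shift if turned first [0.0006 0.0002 0.0703]  turn [ 0.   -0.   -0.01]
```

```bash

python3 -m handwheel '[{"tx":0.0006,"ty":0,"tz":0.01,"ax":0,"ay":0,"az":0,"jaw":-1},{"tx":0,"ty":0,"tz":0.015,"ax":0,"ay":0,"az":0,"jaw":-1},{"tx":0,"ty":0,"tz":0.015,"ax":0,"ay":0,"az":0,"jaw":-1},{"tx":0,"ty":0,"tz":0.015,"ax":0,"ay":0,"az":0,"jaw":-1},{"tx":0,"ty":0,"tz":0.015,"ax":0,"ay":0,"az":0,"jaw":-1},{"tx":0,"ty":0,"tz":0,"ax":0,"ay":0,"az":0,"jaw":-1},{"tx":0,"ty":0,"tz":0,"ax":0,"ay":0,"az":0,"jaw":-1},{"tx":0,"ty":0,"tz":0,"ax":0,"ay":0,"az":0,"jaw":-1},{"tx":0,"ty":0,"tz":0,"ax":0,"ay":0,"az":0,"jaw":-1},{"tx":0,"ty":0,"tz":0,"ax":0,"ay":0,"az":0,"jaw":-1}]'
python3 -c "
from h import *
plan(583.6,-29.6,20,90)
c=optics.camera('scene');up(c,247,212,347,287,8,'s3.png')
for b in (38,): print(pix(c,[[.5836+.023,-.0296+y/1e3,b/1e3] for y in(-30,-10,10,30)]).round(1).tolist())
"
```

```text
time: 11.5
ee_pos: [0.5835, -0.0296, 0.0466]
tcp_rot: [180.0, 0.0, 90.0]
wrist_force: [0.5, 0.8, -3.1]
opening: 0.0586
grasp_force: 89.2
t 11.5 pos [583.5 -29.6  46.6] rot [179.98   0.    90.  ] open 58.6 grip 89.2 F [ 0.5  0.8 -3.1]
  shift now [-0.      0.0001  0.0266]  shift if turned first [-0.      0.0001  0.0266]  turn [ 0.02  0.   -0.  ]
[[282.7, 251.0], [288.6, 254.9], [294.5, 258.9], [300.6, 262.9]]
```

View pics/s3.png

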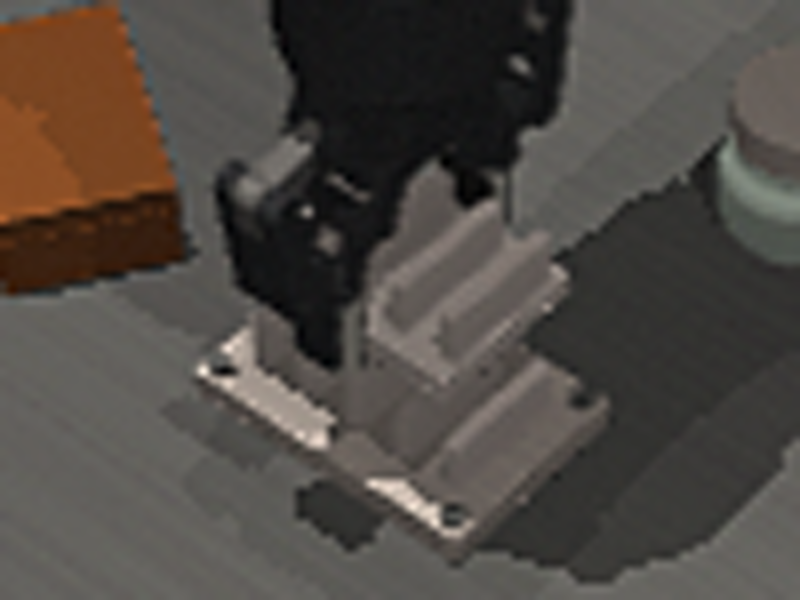

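The spacer hangs over the base with its fins near mid-gap, as far as the crop at (430,400) lets me judge. I'll lower it slowly and watch the force.

```bash

python3 -m handwheel '[{"tx":0,"ty":0,"tz":0.002,"ax":0,"ay":0,"az":0,"jaw":-1},{"tx":0,"ty":0,"tz":0.002,"ax":0,"ay":0,"az":0,"jaw":-1},{"tx":0,"ty":0,"tz":0.002,"ax":0,"ay":0,"az":0,"jaw":-1},{"tx":0,"ty":0,"tz":0.002,"ax":0,"ay":0,"az":0,"jaw":-1},{"tx":0,"ty":0,"tz":0.002,"ax":0,"ay":0,"az":0,"jaw":-1},{"tx":0,"ty":0,"tz":0.002,"ax":0,"ay":0,"az":0,"jaw":-1},{"tx":0,"ty":0,"tz":0.002,"ax":0,"ay":0,"az":0,"jaw":-1},{"tx":0,"ty":0,"tz":0,"ax":0,"ay":0,"az":0,"jaw":-1},{"tx":0,"ty":0,"tz":0,"ax":0,"ay":0,"az":0,"jaw":-1},{"tx":0,"ty":0,"tz":0,"ax":0,"ay":0,"az":0,"jaw":-1}]'
python3 -c "
from h import *
plan(583.6,-29.6,20,90)
"
```

```text
time: 12.8
ee_pos: [0.5834, -0.0296, 0.0324]
tcp_rot: [180.0, 0.0, 90.0]
wrist_force: [-0.4, -0.9, -3.2]
opening: 0.0583
grasp_force: 89.2
t 12.8 pos [583.4 -29.6  32.4] rot [179.99   0.    89.99] open 58.3 grip 89.2 F [-0.4 -0.9 -3.2]
  shift now [-0.      0.0002  0.0124]  shift if turned first [-0.      0.0002  0.0124]  turn [ 0.01  0.   -0.01]
```

```bash

python3 -m handwheel '[{"tx":0,"ty":0,"tz":0.002,"ax":0,"ay":0,"az":0,"jaw":-1},{"tx":0,"ty":0,"tz":0.002,"ax":0,"ay":0,"az":0,"jaw":-1},{"tx":0,"ty":0,"tz":0.002,"ax":0,"ay":0,"az":0,"jaw":-1},{"tx":0,"ty":0,"tz":0.002,"ax":0,"ay":0,"az":0,"jaw":-1},{"tx":0,"ty":0,"tz":0.002,"ax":0,"ay":0,"az":0,"jaw":-1},{"tx":0,"ty":0,"tz":0.0015,"ax":0,"ay":0,"az":0,"jaw":-1},{"tx":0,"ty":0,"tz":0.001,"ax":0,"ay":0,"az":0,"jaw":-1},{"tx":0,"ty":0,"tz":0,"ax":0,"ay":0,"az":0,"jaw":-1},{"tx":0,"ty":0,"tz":0,"ax":0,"ay":0,"az":0,"jaw":-1},{"tx":0,"ty":0,"tz":0,"ax":0,"ay":0,"az":0,"jaw":-1}]'

```

```text
time: 14.05
ee_pos: [0.5834, -0.0296, 0.0199]
tcp_rot: [180.0, 0.0, 90.0]
wrist_force: [-0.7, 0.4, -2.9]
opening: 0.0582
grasp_force: 89.2
```

```bash

python3 -m handwheel '[{"tx":0,"ty":0,"tz":0.0005,"ax":0,"ay":0,"az":0,"jaw":-1},{"tx":0,"ty":0,"tz":0.0005,"ax":0,"ay":0,"az":0,"jaw":-1},{"tx":0,"ty":0,"tz":0.0005,"ax":0,"ay":0,"az":0,"jaw":-1},{"tx":0,"ty":0,"tz":0,"ax":0,"ay":0,"az":0,"jaw":-1},{"tx":0,"ty":0,"tz":0,"ax":0,"ay":0,"az":0,"jaw":-1},{"tx":0,"ty":0,"tz":0,"ax":0,"ay":0,"az":0,"jaw":-1},{"tx":0,"ty":0,"tz":0,"ax":0,"ay":0,"az":0,"jaw":-1},{"tx":0,"ty":0,"tz":0,"ax":0,"ay":0,"az":0,"jaw":-1},{"tx":0,"ty":0,"tz":0,"ax":0,"ay":0,"az":0,"jaw":-1},{"tx":0,"ty":0,"tz":0,"ax":0,"ay":0,"az":0,"jaw":-1}]'

```

```text
time: 15.3
ee_pos: [0.5834, -0.0296, 0.0195]
tcp_rot: [180.0, 0.0, 90.0]
wrist_force: [-4.6, -0.0, 8.8]
opening: 0.0585
grasp_force: 90.5
```

Bottom contact is at the expected height, so it's seated. I'll release, rise, and head for the second spacer, measuring everything again on the way.

```bash

python3 -m handwheel '[{"tx":0,"ty":0,"tz":0,"ax":0,"ay":0,"az":0,"jaw":0.6},{"tx":0,"ty":0,"tz":0,"ax":0,"ay":0,"az":0,"jaw":1},{"tx":0,"ty":0,"tz":0,"ax":0,"ay":0,"az":0,"jaw":1},{"tx":0,"ty":0,"tz":0,"ax":0,"ay":0,"az":0,"jaw":1},{"tx":0,"ty":0,"tz":-0.015,"ax":0,"ay":0,"az":0,"jaw":1},{"tx":0,"ty":0,"tz":-0.025,"ax":0,"ay":0,"az":0,"jaw":1},{"tx":0,"ty":0,"tz":-0.03,"ax":0,"ay":0,"az":0,"jaw":1},{"tx":0,"ty":0,"tz":-0.03,"ax":0,"ay":0,"az":0,"jaw":1},{"tx":0,"ty":0,"tz":-0.02,"ax":0,"ay":0,"az":0,"jaw":1},{"tx":0,"ty":0,"tz":0,"ax":0,"ay":0,"az":0,"jaw":1}]'
cat > look.py <<'E'
from h import *
c=optics.camera('top'); im=c['color']
hsv=cv2.cvtColor(im,cv2.COLOR_RGB2HSV)
m=((hsv[...,2]>125)&(hsv[...,1]<50)).astype(np.uint8)
m[:195]=0;m[335:]=0;m[:,:185]=0;m[:,490:]=0
n,l,s,cen=cv2.connectedComponentsWithStats(m)
for i in range(1,n):
    if s[i,4]<150: continue
    ct=max(cv2.findContours((l==i).astype(np.uint8),0,1)[0],key=cv2.contourArea).reshape(-1,2)
    print(cen[i].round(),s[i,4],rect(ray(c,ct,.034)).tolist())
E
python3 look.py; python3 -c "
from h import *
plan(522.7,-347.5,120,94.5)"
```

```text
time: 16.55
ee_pos: [0.5843, -0.0296, 0.1408]
tcp_rot: [179.8, 0.0, 90.0]
wrist_force: [0.1, -0.2, -1.2]
opening: 0.0854
grasp_force: 0.0
[343. 265.] 6357 [468.1, -25.2, 164.9, 398.7, 88.4]
[259. 222.] 654 [586.6, 210.0, 59.2, 91.0, -27.0]
[213. 246.] 660 [518.7, 338.0, 59.0, 91.1, -22.0]
[456. 244.] 629 [522.7, -347.7, 61.8, 95.9, 4.5]
[444. 302.] 705 [358.2, -308.4, 59.0, 91.1, 11.2]
[221. 307.] 730 [346.6, 310.0, 61.5, 91.3, 20.6]
t 16.6 pos [583.8 -29.6 139.2] rot [179.9   0.   90. ] open 85.3 grip 0.0 F [-0.2  0.2 -0.1]
  shift now [-0.3179 -0.0611  0.0191]  shift if turned first [-0.3121 -0.0858  0.0192]  turn [ 0.1   0.01 -4.5 ]
```

```bash

python3 -m handwheel '[{"tx":0,"ty":0,"tz":0,"ax":0,"ay":0,"az":-4.5,"jaw":1},{"tx":-0.035,"ty":-0.0095,"tz":0,"ax":0,"ay":0,"az":0,"jaw":1},{"tx":-0.035,"ty":-0.0095,"tz":0,"ax":0,"ay":0,"az":0,"jaw":1},{"tx":-0.035,"ty":-0.0095,"tz":0,"ax":0,"ay":0,"az":0,"jaw":1},{"tx":-0.035,"ty":-0.0095,"tz":0,"ax":0,"ay":0,"az":0,"jaw":1},{"tx":-0.035,"ty":-0.0095,"tz":0,"ax":0,"ay":0,"az":0,"jaw":1},{"tx":-0.035,"ty":-0.0095,"tz":0,"ax":0,"ay":0,"az":0,"jaw":1},{"tx":-0.035,"ty":-0.0095,"tz":0,"ax":0,"ay":0,"az":0,"jaw":1},{"tx":-0.035,"ty":-0.0095,"tz":0,"ax":0,"ay":0,"az":0,"jaw":1},{"tx":-0.032,"ty":-0.0095,"tz":0,"ax":0,"ay":0,"az":0,"jaw":1}]'
python3 -m handwheel '[{"tx":0,"ty":0,"tz":0,"ax":0,"ay":0,"az":0,"jaw":1},{"tx":0,"ty":0,"tz":0,"ax":0,"ay":0,"az":0,"jaw":1},{"tx":0,"ty":0,"tz":0.02,"ax":0,"ay":0,"az":0,"jaw":1},{"tx":0,"ty":0,"tz":0.02,"ax":0,"ay":0,"az":0,"jaw":1},{"tx":0,"ty":0,"tz":0.02,"ax":0,"ay":0,"az":0,"jaw":1},{"tx":0,"ty":0,"tz":0.005,"ax":0,"ay":0,"az":0,"jaw":1},{"tx":0,"ty":0,"tz":0,"ax":0,"ay":0,"az":0,"jaw":1},{"tx":0,"ty":0,"tz":0,"ax":0,"ay":0,"az":0,"jaw":1},{"tx":0,"ty":0,"tz":0,"ax":0,"ay":0,"az":0,"jaw":1},{"tx":0,"ty":0,"tz":0,"ax":0,"ay":0,"az":0,"jaw":1}]'
python3 look.py; python3 -c "
from h import *
plan(522.7,-347.5,6,94.5)
up(optics.camera('scene'),180,140,380,290,4,'s4.png')
up(optics.camera('top'),310,200,380,252,10,'t4.png')"
```

```text
time: 17.85
ee_pos: [0.5218, -0.3483, 0.1369]
tcp_rot: [-179.9, -0.1, 94.5]
wrist_force: [0.2, 0.2, -1.1]
opening: 0.0854
grasp_force: 0.0
time: 19.1
ee_pos: [0.5227, -0.3474, 0.0737]
tcp_rot: [180.0, 0.0, 94.5]
wrist_force: [-0.1, -0.0, 0.1]
opening: 0.0855
grasp_force: 0.0
[452. 279.] 6180 [441.4, -343.2, 175.1, 490.1, 60.0]
[259. 222.] 655 [586.6, 210.0, 59.2, 91.0, -27.0]
[343. 224.] 934 [579.0, -29.2, 72.6, 108.5, -0.1]
[213. 246.] 663 [518.7, 338.0, 59.0, 91.1, -22.0]
[328. 275.] 262 [433.8, 14.2, 47.8, 49.8, 45.0]
[221. 307.] 730 [346.6, 310.0, 61.5, 91.3, 20.6]
t 19.15 pos [ 522.6 -347.4   73.6] rot [1.7998e+02 2.0000e-02 9.4490e+01] open 85.6 grip 0.0 F [0.2 0.  0.2]
  shift now [-0.      0.      0.0676]  shift if turned first [-0.0001  0.      0.0676]  turn [ 0.02  0.02 -0.01]
```

View pics/s4.png

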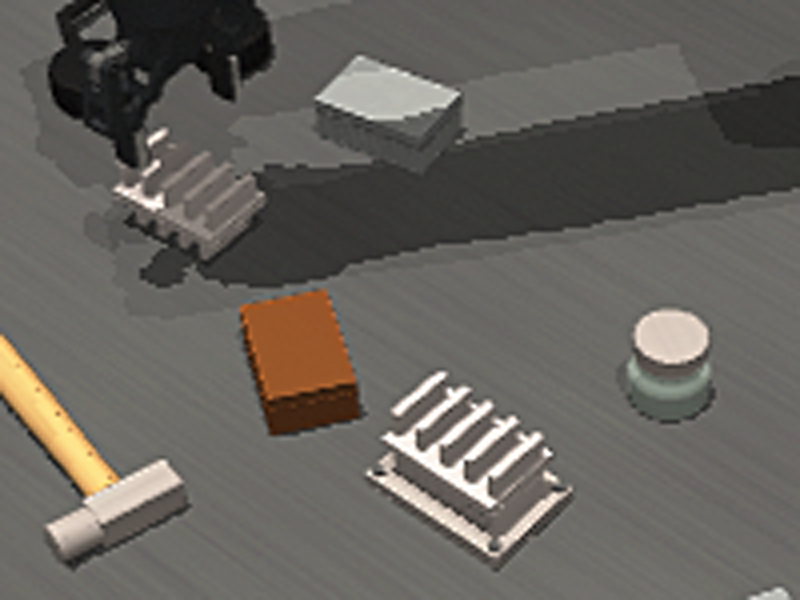

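View pics/t4.png

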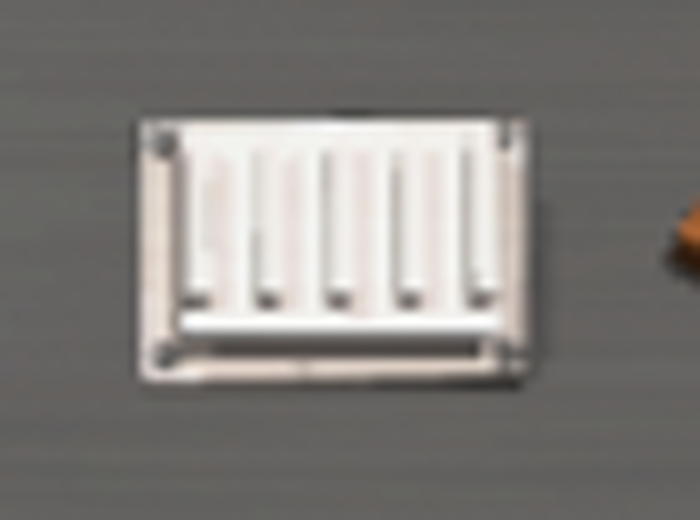

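The first spacer sits flat on the base with an even rim (top crop 180–505 inside 145–527), about 1 mm toward −y, and seated in the side view at (470,450). The gripper stands over the second spacer, so I'll grip it and lift.

```bash

python3 -c "
from h import *
c=optics.camera('scene')
print('held spacer1 near plate corner', ray(c,[[247+445/8,212+383/8]],.0613).round(4), 'expect',.5835+.03,-.0296+.045)
"
python3 -m handwheel '[{"tx":0,"ty":0,"tz":0.015,"ax":0,"ay":0,"az":0,"jaw":1},{"tx":0,"ty":0,"tz":0.015,"ax":0,"ay":0,"az":0,"jaw":1},{"tx":0,"ty":0,"tz":0.015,"ax":0,"ay":0,"az":0,"jaw":1},{"tx":0,"ty":0,"tz":0.015,"ax":0,"ay":0,"az":0,"jaw":1},{"tx":0,"ty":0,"tz":0.007,"ax":0,"ay":0,"az":0,"jaw":1},{"tx":0,"ty":0,"tz":0,"ax":0,"ay":0,"az":0,"jaw":1},{"tx":0,"ty":0,"tz":0,"ax":0,"ay":0,"az":0,"jaw":0.2},{"tx":0,"ty":0,"tz":0,"ax":0,"ay":0,"az":0,"jaw":0},{"tx":0,"ty":0,"tz":0,"ax":0,"ay":0,"az":0,"jaw":-1},{"tx":0,"ty":0,"tz":0,"ax":0,"ay":0,"az":0,"jaw":-1}]' 60
python3 -m handwheel '[{"tx":0,"ty":0,"tz":0,"ax":0,"ay":0,"az":0,"jaw":-1},{"tx":0,"ty":0,"tz":0,"ax":0,"ay":0,"az":0,"jaw":-1},{"tx":0,"ty":0,"tz":-0.01,"ax":0,"ay":0,"az":0,"jaw":-1},{"tx":0,"ty":0,"tz":-0.025,"ax":0,"ay":0,"az":0,"jaw":-1},{"tx":0,"ty":0,"tz":-0.025,"ax":0,"ay":0,"az":0,"jaw":-1},{"tx":0,"ty":0,"tz":-0.025,"ax":0,"ay":0,"az":0,"jaw":-1},{"tx":0,"ty":0,"tz":-0.025,"ax":0,"ay":0,"az":0,"jaw":-1},{"tx":0,"ty":0,"tz":-0.03,"ax":0,"ay":0,"az":0,"jaw":-1},{"tx":0,"ty":0,"tz":0,"ax":0,"ay":0,"az":0,"jaw":-1},{"tx":0,"ty":0,"tz":0,"ax":0,"ay":0,"az":0,"jaw":-1}]' 80
python3 -c "
from h import *
plan(583.5,-30.5,140,90)"
```

```text
held spacer1 near plate corner [[0.6109 0.0111 0.0613]] expect 0.6135 0.015399999999999997
time: 20.55
ee_pos: [0.5232, -0.3477, 0.0075]
tcp_rot: [179.9, 0.1, 94.5]
wrist_force: [-0.5, -0.1, 5.7]
opening: 0.0589
grasp_force: 65.5
time: 21.8
ee_pos: [0.5222, -0.3471, 0.1449]
tcp_rot: [-179.9, -0.1, 94.5]
wrist_force: [-0.1, 0.0, -2.3]
opening: 0.0585
grasp_force: 86.4
t 21.8 pos [ 522.2 -347.1  144.9] rot [-1.7993e+02 -6.0000e-02  9.4490e+01] open 58.5 grip 86.4 F [-0.1  0.  -2.3]
  shift now [0.3108 0.0859 0.0051]  shift if turned first [0.3166 0.0613 0.0049]  turn [-0.07 -0.05  4.49]
```

```bash

python3 -m handwheel '[{"tx":0,"ty":0,"tz":0,"ax":0,"ay":0,"az":4.5,"jaw":-1},{"tx":0.035,"ty":0.0068,"tz":0,"ax":0,"ay":0,"az":0,"jaw":-1},{"tx":0.035,"ty":0.0068,"tz":0,"ax":0,"ay":0,"az":0,"jaw":-1},{"tx":0.035,"ty":0.0068,"tz":0,"ax":0,"ay":0,"az":0,"jaw":-1},{"tx":0.035,"ty":0.0068,"tz":0,"ax":0,"ay":0,"az":0,"jaw":-1},{"tx":0.035,"ty":0.0068,"tz":0,"ax":0,"ay":0,"az":0,"jaw":-1},{"tx":0.035,"ty":0.0068,"tz":0,"ax":0,"ay":0,"az":0,"jaw":-1},{"tx":0.035,"ty":0.0068,"tz":0,"ax":0,"ay":0,"az":0,"jaw":-1},{"tx":0.035,"ty":0.0068,"tz":0,"ax":0,"ay":0,"az":0,"jaw":-1},{"tx":0.035,"ty":0.0068,"tz":0,"ax":0,"ay":0,"az":0,"jaw":-1}]'
python3 -m handwheel '[{"tx":0,"ty":0,"tz":0,"ax":0,"ay":0,"az":0,"jaw":-1},{"tx":0,"ty":0,"tz":0.02,"ax":0,"ay":0,"az":0,"jaw":-1},{"tx":0,"ty":0,"tz":0.02,"ax":0,"ay":0,"az":0,"jaw":-1},{"tx":0,"ty":0,"tz":0.02,"ax":0,"ay":0,"az":0,"jaw":-1},{"tx":0,"ty":0,"tz":0,"ax":0,"ay":0,"az":0,"jaw":-1},{"tx":0,"ty":0,"tz":0,"ax":0,"ay":0,"az":0,"jaw":-1},{"tx":0,"ty":0,"tz":0,"ax":0,"ay":0,"az":0,"jaw":-1},{"tx":0,"ty":0,"tz":0,"ax":0,"ay":0,"az":0,"jaw":-1},{"tx":0,"ty":0,"tz":0,"ax":0,"ay":0,"az":0,"jaw":-1},{"tx":0,"ty":0,"tz":0,"ax":0,"ay":0,"az":0,"jaw":-1}]'
python3 -c "
from h import *
plan(583.5,-30.5,78,90)
c=optics.camera('scene');up(c,247,197,347,272,8,'s5.png')"
```

```text
time: 23.05
ee_pos: [0.5831, -0.0311, 0.1443]
tcp_rot: [-179.8, -0.0, 90.0]
wrist_force: [0.1, -0.6, -2.0]
opening: 0.0582
grasp_force: 86.4
time: 24.3
ee_pos: [0.5838, -0.0323, 0.0864]
tcp_rot: [180.0, 0.0, 90.0]
wrist_force: [-0.0, -0.2, -2.1]
opening: 0.0583
grasp_force: 86.4
t 24.3 pos [583.8 -32.3  86.4] rot [179.99   0.    90.  ] open 58.3 grip 86.4 F [-0.  -0.2 -2.1]
  shift now [ 0.0018 -0.0003  0.0084]  shift if turned first [ 0.0018 -0.0003  0.0084]  turn [0.01 0.   0.  ]
```

View pics/s5.png

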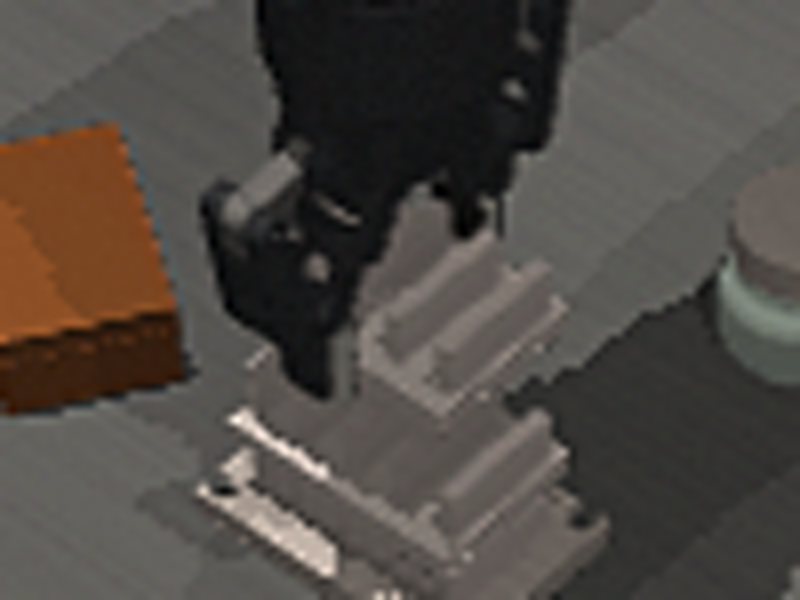

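The held spacer's near corner is at crop (443,413), with the seated one below at about (455,570). Compared with the finger tip, it sits about 1 mm further +y in the grip than the first did, so I'll target TCP y = −30.6.

```bash

python3 -m handwheel '[{"tx":0.0018,"ty":-0.0003,"tz":0.004,"ax":0,"ay":0,"az":0,"jaw":-1},{"tx":0,"ty":0,"tz":0.003,"ax":0,"ay":0,"az":0,"jaw":-1},{"tx":0,"ty":0,"tz":0.003,"ax":0,"ay":0,"az":0,"jaw":-1},{"tx":0,"ty":0,"tz":0.003,"ax":0,"ay":0,"az":0,"jaw":-1},{"tx":0,"ty":0,"tz":0.002,"ax":0,"ay":0,"az":0,"jaw":-1},{"tx":0,"ty":0,"tz":0.002,"ax":0,"ay":0,"az":0,"jaw":-1},{"tx":0,"ty":0,"tz":0.002,"ax":0,"ay":0,"az":0,"jaw":-1},{"tx":0,"ty":0,"tz":0.002,"ax":0,"ay":0,"az":0,"jaw":-1},{"tx":0,"ty":0,"tz":0.002,"ax":0,"ay":0,"az":0,"jaw":-1},{"tx":0,"ty":0,"tz":0,"ax":0,"ay":0,"az":0,"jaw":-1}]'
python3 -c "
from h import *
plan(583.5,-30.6,51,90)"
```

```text
time: 25.6
ee_pos: [0.5834, -0.0305, 0.0631]
tcp_rot: [-180.0, -0.0, 90.0]
wrist_force: [0.4, 0.8, -3.2]
opening: 0.0581
grasp_force: 86.5
t 25.6 pos [583.4 -30.5  63.1] rot [-179.98   -0.     89.99] open 58.1 grip 86.5 F [ 0.4  0.8 -3.2]
  shift now [-0.0001  0.0001  0.0121]  shift if turned first [-0.0001  0.0001  0.0121]  turn [-0.02 -0.   -0.01]
```

Engaged without contact. I'll go on to the seat.

```bash

python3 -m handwheel '[{"tx":0,"ty":0,"tz":0.002,"ax":0,"ay":0,"az":0,"jaw":-1},{"tx":0,"ty":0,"tz":0.002,"ax":0,"ay":0,"az":0,"jaw":-1},{"tx":0,"ty":0,"tz":0.002,"ax":0,"ay":0,"az":0,"jaw":-1},{"tx":0,"ty":0,"tz":0.002,"ax":0,"ay":0,"az":0,"jaw":-1},{"tx":0,"ty":0,"tz":0.002,"ax":0,"ay":0,"az":0,"jaw":-1},{"tx":0,"ty":0,"tz":0.001,"ax":0,"ay":0,"az":0,"jaw":-1},{"tx":0,"ty":0,"tz":0.001,"ax":0,"ay":0,"az":0,"jaw":-1},{"tx":0,"ty":0,"tz":0,"ax":0,"ay":0,"az":0,"jaw":-1},{"tx":0,"ty":0,"tz":0,"ax":0,"ay":0,"az":0,"jaw":-1},{"tx":0,"ty":0,"tz":0,"ax":0,"ay":0,"az":0,"jaw":-1}]'
python3 -m handwheel '[{"tx":0,"ty":0,"tz":0,"ax":0,"ay":0,"az":0,"jaw":0.6},{"tx":0,"ty":0,"tz":0,"ax":0,"ay":0,"az":0,"jaw":1},{"tx":0,"ty":0,"tz":0,"ax":0,"ay":0,"az":0,"jaw":1},{"tx":0,"ty":0,"tz":0,"ax":0,"ay":0,"az":0,"jaw":1},{"tx":0,"ty":0,"tz":-0.015,"ax":0,"ay":0,"az":0,"jaw":1},{"tx":0,"ty":0,"tz":-0.025,"ax":0,"ay":0,"az":0,"jaw":1},{"tx":0,"ty":0,"tz":-0.03,"ax":0,"ay":0,"az":0,"jaw":1},{"tx":0,"ty":0,"tz":-0.03,"ax":0,"ay":0,"az":0,"jaw":1},{"tx":0,"ty":0,"tz":-0.02,"ax":0,"ay":0,"az":0,"jaw":1},{"tx":0,"ty":0,"tz":0,"ax":0,"ay":0,"az":0,"jaw":1}]'
python3 look.py; python3 -c "
from h import *
plan(346.6,310,120,110.6)"
```

```text
time: 26.85
ee_pos: [0.5835, -0.0305, 0.0516]
tcp_rot: [180.0, -0.0, 90.0]
wrist_force: [-3.3, 1.0, 4.2]
opening: 0.0584
grasp_force: 87.1
time: 28.1
ee_pos: [0.5844, -0.0306, 0.1739]
tcp_rot: [179.8, 0.0, 90.0]
wrist_force: [0.3, 0.4, 0.0]
opening: 0.0851
grasp_force: 0.0
[343. 266.] 6339 [467.8, -24.8, 173.6, 400.7, 88.0]
[259. 222.] 653 [586.6, 210.0, 59.2, 91.0, -27.0]
[213. 246.] 660 [518.7, 338.0, 59.0, 91.1, -22.0]
[444. 302.] 705 [358.2, -308.4, 59.0, 91.1, 11.2]
[221. 307.] 730 [346.6, 310.0, 61.5, 91.3, 20.6]
t 28.15 pos [583.9 -30.6 172.2] rot [179.9    0.    89.99] open 85.1 grip 0.0 F [-0.1  1.4 -0. ]
  shift now [ 0.3405 -0.2374  0.0518]  shift if turned first [ 0.4023 -0.1023  0.0522]  turn [ 1.000e-01  2.000e-02 -2.061e+01]
```

```bash

python3 -m handwheel '[{"tx":0,"ty":0,"tz":0,"ax":0,"ay":0,"az":-10.3,"jaw":1},{"tx":0,"ty":0,"tz":0,"ax":0,"ay":0,"az":-10.3,"jaw":1},{"tx":0.05,"ty":-0.0128,"tz":0.004,"ax":0,"ay":0,"az":0,"jaw":1},{"tx":0.05,"ty":-0.0128,"tz":0.004,"ax":0,"ay":0,"az":0,"jaw":1},{"tx":0.05,"ty":-0.0128,"tz":0.004,"ax":0,"ay":0,"az":0,"jaw":1},{"tx":0.05,"ty":-0.0128,"tz":0.004,"ax":0,"ay":0,"az":0,"jaw":1},{"tx":0.05,"ty":-0.0128,"tz":0.004,"ax":0,"ay":0,"az":0,"jaw":1},{"tx":0.05,"ty":-0.0128,"tz":0.004,"ax":0,"ay":0,"az":0,"jaw":1},{"tx":0.05,"ty":-0.0128,"tz":0.004,"ax":0,"ay":0,"az":0,"jaw":1},{"tx":0.05,"ty":-0.0128,"tz":0.004,"ax":0,"ay":0,"az":0,"jaw":1}]'
python3 -m handwheel '[{"tx":0,"ty":0,"tz":0,"ax":0,"ay":0,"az":0,"jaw":1},{"tx":0,"ty":0,"tz":0,"ax":0,"ay":0,"az":0,"jaw":1},{"tx":0,"ty":0,"tz":0.02,"ax":0,"ay":0,"az":0,"jaw":1},{"tx":0,"ty":0,"tz":0.02,"ax":0,"ay":0,"az":0,"jaw":1},{"tx":0,"ty":0,"tz":0.02,"ax":0,"ay":0,"az":0,"jaw":1},{"tx":0,"ty":0,"tz":0,"ax":0,"ay":0,"az":0,"jaw":1},{"tx":0,"ty":0,"tz":0,"ax":0,"ay":0,"az":0,"jaw":1},{"tx":0,"ty":0,"tz":0,"ax":0,"ay":0,"az":0,"jaw":1},{"tx":0,"ty":0,"tz":0,"ax":0,"ay":0,"az":0,"jaw":1},{"tx":0,"ty":0,"tz":0,"ax":0,"ay":0,"az":0,"jaw":1}]'
python3 look.py; python3 -c "
from h import *
plan(346.6,309.7,6,110.6)
a=optics.camera('scene')['color'][160:310,220:320,::-1]; b=optics.camera('top')['color'][195:255,300:380,::-1]
a=cv2.resize(a,(400,600),interpolation=2); b=cv2.resize(b,(400,300),interpolation=2)
cv2.imwrite('pics/m6.png',np.hstack([a,np.vstack([b,b*0])]))"
```

```text
time: 29.4
ee_pos: [0.3454, 0.3088, 0.1382]
tcp_rot: [-179.9, 0.0, 110.6]
wrist_force: [1.0, 0.0, -0.6]
opening: 0.0852
grasp_force: 0.0
time: 30.65
ee_pos: [0.347, 0.308, 0.0796]
tcp_rot: [180.0, -0.0, 110.6]
wrist_force: [0.3, 0.1, 1.1]
opening: 0.0853
grasp_force: 0.0
[259. 222.] 657 [586.6, 210.0, 59.2, 91.1, -27.0]
[343. 222.] 906 [581.9, -29.2, 78.5, 108.5, -0.1]
[213. 246.] 666 [518.7, 338.1, 59.4, 91.0, -22.3]
[205. 309.] 2306 [327.1, 368.5, 136.3, 281.3, -46.6]
[328. 275.] 271 [434.4, 13.5, 50.3, 50.4, 63.7]
[444. 302.] 706 [358.2, -308.4, 59.0, 91.2, 11.2]
[232. 303.] 250 [354.6, 283.8, 35.8, 64.0, -70.2]
t 30.7 pos [347.  308.   79.5] rot [ 1.7999e+02 -1.0000e-02  1.1060e+02] open 85.5 grip 0.0 F [-0.  -0.1 -0.1]
  shift now [0.0017 0.0003 0.0735]  shift if turned first [0.0017 0.0003 0.0735]  turn [ 0.01 -0.01 -0.  ]
```

View pics/m6.png

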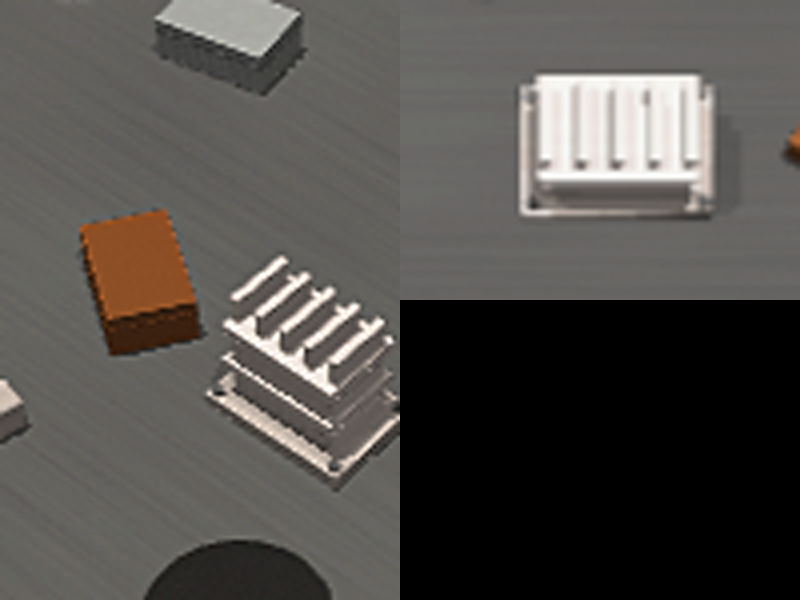

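Both spacers are seated and aligned: side view at (300,350), top plate 537–702 inside the base 520–713. Now I'll pick the cap.

```bash

python3 -m handwheel '[{"tx":0.0017,"ty":0.0003,"tz":0.015,"ax":0,"ay":0,"az":0,"jaw":1},{"tx":0,"ty":0,"tz":0.015,"ax":0,"ay":0,"az":0,"jaw":1},{"tx":0,"ty":0,"tz":0.015,"ax":0,"ay":0,"az":0,"jaw":1},{"tx":0,"ty":0,"tz":0.015,"ax":0,"ay":0,"az":0,"jaw":1},{"tx":0,"ty":0,"tz":0.012,"ax":0,"ay":0,"az":0,"jaw":1},{"tx":0,"ty":0,"tz":0,"ax":0,"ay":0,"az":0,"jaw":1},{"tx":0,"ty":0,"tz":0,"ax":0,"ay":0,"az":0,"jaw":0.2},{"tx":0,"ty":0,"tz":0,"ax":0,"ay":0,"az":0,"jaw":0},{"tx":0,"ty":0,"tz":0,"ax":0,"ay":0,"az":0,"jaw":-1},{"tx":0,"ty":0,"tz":0,"ax":0,"ay":0,"az":0,"jaw":-1}]' 60
python3 -m handwheel '[{"tx":0,"ty":0,"tz":0,"ax":0,"ay":0,"az":0,"jaw":-1},{"tx":0,"ty":0,"tz":0,"ax":0,"ay":0,"az":0,"jaw":-1},{"tx":0,"ty":0,"tz":-0.01,"ax":0,"ay":0,"az":0,"jaw":-1},{"tx":0,"ty":0,"tz":-0.025,"ax":0,"ay":0,"az":0,"jaw":-1},{"tx":0,"ty":0,"tz":-0.025,"ax":0,"ay":0,"az":0,"jaw":-1},{"tx":0,"ty":0,"tz":-0.025,"ax":0,"ay":0,"az":0,"jaw":-1},{"tx":0,"ty":0,"tz":-0.035,"ax":0,"ay":0,"az":0,"jaw":-1},{"tx":0,"ty":0,"tz":-0.035,"ax":0,"ay":0,"az":0,"jaw":-1},{"tx":0,"ty":0,"tz":0,"ax":0,"ay":0,"az":0,"jaw":-1},{"tx":0,"ty":0,"tz":0,"ax":0,"ay":0,"az":0,"jaw":-1}]' 80
python3 -c "
from h import *
plan(583.5,-30.6,155,90)"
```

```text
time: 32.05
ee_pos: [0.3471, 0.31, 0.0083]
tcp_rot: [179.9, -0.0, 110.6]
wrist_force: [-1.2, -0.8, 6.3]
opening: 0.0592
grasp_force: 65.4
time: 33.3
ee_pos: [0.3464, 0.3094, 0.1615]
tcp_rot: [-179.9, 0.0, 110.6]
wrist_force: [-0.5, -0.7, -2.2]
opening: 0.0583
grasp_force: 86.7
t 33.3 pos [346.4 309.4 161.5] rot [-1.7995e+02  2.0000e-02  1.1059e+02] open 58.3 grip 86.7 F [-0.5 -0.7 -2.2]
  shift now [-0.4017  0.1024  0.0065]  shift if turned first [-0.34    0.2371  0.0065]  turn [-0.05  0.03 20.59]
```

```bash

python3 -m handwheel '[{"tx":0,"ty":0,"tz":0,"ax":0,"ay":0,"az":10.3,"jaw":-1},{"tx":0,"ty":0,"tz":0,"ax":0,"ay":0,"az":10.3,"jaw":-1},{"tx":-0.0425,"ty":0.0296,"tz":0,"ax":0,"ay":0,"az":0,"jaw":-1},{"tx":-0.0425,"ty":0.0296,"tz":0,"ax":0,"ay":0,"az":0,"jaw":-1},{"tx":-0.0425,"ty":0.0296,"tz":0,"ax":0,"ay":0,"az":0,"jaw":-1},{"tx":-0.0425,"ty":0.0296,"tz":0,"ax":0,"ay":0,"az":0,"jaw":-1},{"tx":-0.0425,"ty":0.0296,"tz":0,"ax":0,"ay":0,"az":0,"jaw":-1},{"tx":-0.0425,"ty":0.0296,"tz":0,"ax":0,"ay":0,"az":0,"jaw":-1},{"tx":-0.0425,"ty":0.0296,"tz":0,"ax":0,"ay":0,"az":0,"jaw":-1},{"tx":-0.0425,"ty":0.0296,"tz":0,"ax":0,"ay":0,"az":0,"jaw":-1}]'
python3 -m handwheel '[{"tx":0,"ty":0,"tz":0,"ax":0,"ay":0,"az":0,"jaw":-1},{"tx":0,"ty":0,"tz":0,"ax":0,"ay":0,"az":0,"jaw":-1},{"tx":0,"ty":0,"tz":0.02,"ax":0,"ay":0,"az":0,"jaw":-1},{"tx":0,"ty":0,"tz":0.02,"ax":0,"ay":0,"az":0,"jaw":-1},{"tx":0,"ty":0,"tz":0.003,"ax":0,"ay":0,"az":0,"jaw":-1},{"tx":0,"ty":0,"tz":0,"ax":0,"ay":0,"az":0,"jaw":-1},{"tx":0,"ty":0,"tz":0,"ax":0,"ay":0,"az":0,"jaw":-1},{"tx":0,"ty":0,"tz":0,"ax":0,"ay":0,"az":0,"jaw":-1},{"tx":0,"ty":0,"tz":0,"ax":0,"ay":0,"az":0,"jaw":-1},{"tx":0,"ty":0,"tz":0,"ax":0,"ay":0,"az":0,"jaw":-1}]'
python3 -c "
from h import *
plan(583.5,-30.6,95,90)
c=optics.camera('scene');up(c,247,187,347,262,8,'s7.png')"
```

```text
time: 34.55
ee_pos: [0.5834, -0.032, 0.1604]
tcp_rot: [-179.9, -0.0, 90.0]
wrist_force: [0.2, 0.8, -1.4]
opening: 0.0582
grasp_force: 86.6
time: 35.8
ee_pos: [0.5834, -0.0305, 0.1194]
tcp_rot: [180.0, -0.0, 90.0]
wrist_force: [0.3, -0.2, -2.5]
opening: 0.0581
grasp_force: 86.8
t 35.8 pos [583.4 -30.5 119.4] rot [179.99  -0.    89.99] open 58.1 grip 86.8 F [ 0.3 -0.2 -2.5]
  shift now [-0.0001  0.0001  0.0244]  shift if turned first [-0.0001  0.0001  0.0244]  turn [ 0.01 -0.   -0.01]
```

View pics/s7.png

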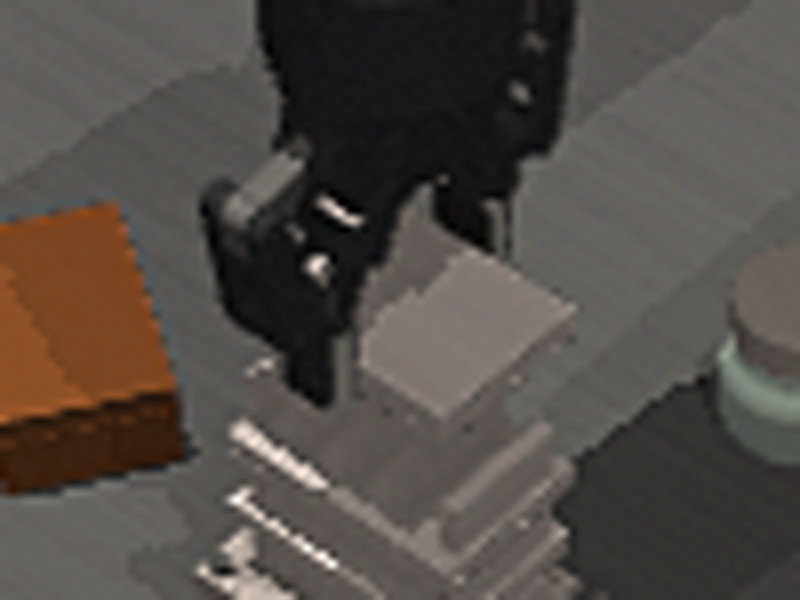

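The cap hangs flat side up with its near corner at crop (443,415). The finger-to-corner vector is the same as for spacer 2, so it's aligned. Lowering.

```bash

python3 -m handwheel '[{"tx":0,"ty":0,"tz":0.004,"ax":0,"ay":0,"az":0,"jaw":-1},{"tx":0,"ty":0,"tz":0.004,"ax":0,"ay":0,"az":0,"jaw":-1},{"tx":0,"ty":0,"tz":0.004,"ax":0,"ay":0,"az":0,"jaw":-1},{"tx":0,"ty":0,"tz":0.002,"ax":0,"ay":0,"az":0,"jaw":-1},{"tx":0,"ty":0,"tz":0.002,"ax":0,"ay":0,"az":0,"jaw":-1},{"tx":0,"ty":0,"tz":0.002,"ax":0,"ay":0,"az":0,"jaw":-1},{"tx":0,"ty":0,"tz":0.002,"ax":0,"ay":0,"az":0,"jaw":-1},{"tx":0,"ty":0,"tz":0.002,"ax":0,"ay":0,"az":0,"jaw":-1},{"tx":0,"ty":0,"tz":0,"ax":0,"ay":0,"az":0,"jaw":-1},{"tx":0,"ty":0,"tz":0,"ax":0,"ay":0,"az":0,"jaw":-1}]'
python3 -c "
from h import *
plan(583.5,-30.6,84,90)"
```

```text
time: 37.1
ee_pos: [0.5834, -0.0304, 0.0973]
tcp_rot: [180.0, -0.0, 90.0]
wrist_force: [0.6, 0.1, -1.7]
opening: 0.0587
grasp_force: 86.8
t 37.1 pos [583.4 -30.4  97.3] rot [180.    -0.    89.99] open 58.7 grip 86.8 F [ 0.6  0.1 -1.7]
  shift now [-0.0002  0.0001  0.0133]  shift if turned first [-0.0002  0.0001  0.0133]  turn [ 0.   -0.   -0.01]
```

```bash

python3 -m handwheel '[{"tx":0,"ty":0,"tz":0.002,"ax":0,"ay":0,"az":0,"jaw":-1},{"tx":0,"ty":0,"tz":0.002,"ax":0,"ay":0,"az":0,"jaw":-1},{"tx":0,"ty":0,"tz":0.002,"ax":0,"ay":0,"az":0,"jaw":-1},{"tx":0,"ty":0,"tz":0.002,"ax":0,"ay":0,"az":0,"jaw":-1},{"tx":0,"ty":0,"tz":0.002,"ax":0,"ay":0,"az":0,"jaw":-1},{"tx":0,"ty":0,"tz":0.002,"ax":0,"ay":0,"az":0,"jaw":-1},{"tx":0,"ty":0,"tz":0.0012,"ax":0,"ay":0,"az":0,"jaw":-1},{"tx":0,"ty":0,"tz":0,"ax":0,"ay":0,"az":0,"jaw":-1},{"tx":0,"ty":0,"tz":0,"ax":0,"ay":0,"az":0,"jaw":-1},{"tx":0,"ty":0,"tz":0,"ax":0,"ay":0,"az":0,"jaw":-1}]'
python3 -m handwheel '[{"tx":0,"ty":0,"tz":0,"ax":0,"ay":0,"az":0,"jaw":0.6},{"tx":0,"ty":0,"tz":0,"ax":0,"ay":0,"az":0,"jaw":1},{"tx":0,"ty":0,"tz":0,"ax":0,"ay":0,"az":0,"jaw":1},{"tx":0,"ty":0,"tz":0,"ax":0,"ay":0,"az":0,"jaw":1},{"tx":0,"ty":0,"tz":-0.015,"ax":0,"ay":0,"az":0,"jaw":1},{"tx":0,"ty":0,"tz":-0.025,"ax":0,"ay":0,"az":0,"jaw":1},{"tx":0,"ty":0,"tz":-0.03,"ax":0,"ay":0,"az":0,"jaw":1},{"tx":0,"ty":0,"tz":-0.03,"ax":0,"ay":0,"az":0,"jaw":1},{"tx":0,"ty":0,"tz":0,"ax":0,"ay":0,"az":0,"jaw":1},{"tx":0,"ty":0,"tz":0,"ax":0,"ay":0,"az":0,"jaw":1}]'
python3 look.py; python3 -c "
from h import *
plan(586.6,209.7,120,63)"
```

```text
time: 38.35
ee_pos: [0.5834, -0.0304, 0.0844]
tcp_rot: [180.0, 0.0, 90.0]
wrist_force: [-1.9, 0.1, 3.5]
opening: 0.058
grasp_force: 87.4
time: 39.6
ee_pos: [0.5834, -0.0304, 0.1841]
tcp_rot: [180.0, -0.0, 90.0]
wrist_force: [-0.4, 0.3, 0.5]
opening: 0.0856
grasp_force: 0.0
[344. 267.] 6505 [468.0, -30.7, 165.2, 398.6, 88.5]
[259. 222.] 654 [586.6, 210.0, 59.2, 91.0, -27.0]
[213. 246.] 661 [518.7, 338.0, 59.0, 91.1, -22.0]
[444. 302.] 705 [358.2, -308.4, 59.0, 91.1, 11.2]
t 39.65 pos [583.1 -30.4 183.5] rot [-1.7995e+02 -1.0000e-02  8.9990e+01] open 85.5 grip 0.0 F [-0.1  0.4 -0.3]
  shift now [0.2401 0.0035 0.0635]  shift if turned first [ 0.2155 -0.1059  0.0635]  turn [-5.000e-02  1.000e-02  2.699e+01]
```

```bash

python3 -m handwheel '[{"tx":0,"ty":0,"tz":0,"ax":0,"ay":0,"az":9,"jaw":1},{"tx":0,"ty":0,"tz":0,"ax":0,"ay":0,"az":9,"jaw":1},{"tx":0,"ty":0,"tz":0,"ax":0,"ay":0,"az":9,"jaw":1},{"tx":0.036,"ty":-0.0177,"tz":0,"ax":0,"ay":0,"az":0,"jaw":1},{"tx":0.036,"ty":-0.0177,"tz":0,"ax":0,"ay":0,"az":0,"jaw":1},{"tx":0.036,"ty":-0.0177,"tz":0,"ax":0,"ay":0,"az":0,"jaw":1},{"tx":0.036,"ty":-0.0177,"tz":0.02,"ax":0,"ay":0,"az":0,"jaw":1},{"tx":0.036,"ty":-0.0177,"tz":0.02,"ax":0,"ay":0,"az":0,"jaw":1},{"tx":0.0355,"ty":-0.0177,"tz":0.02,"ax":0,"ay":0,"az":0,"jaw":1},{"tx":0,"ty":0,"tz":0.02,"ax":0,"ay":0,"az":0,"jaw":1}]'
python3 -m handwheel '[{"tx":0,"ty":0,"tz":0.02,"ax":0,"ay":0,"az":0,"jaw":1},{"tx":0,"ty":0,"tz":0.015,"ax":0,"ay":0,"az":0,"jaw":1},{"tx":0,"ty":0,"tz":0,"ax":0,"ay":0,"az":0,"jaw":1},{"tx":0,"ty":0,"tz":0,"ax":0,"ay":0,"az":0,"jaw":1},{"tx":0,"ty":0,"tz":0,"ax":0,"ay":0,"az":0,"jaw":1},{"tx":0,"ty":0,"tz":0,"ax":0,"ay":0,"az":0,"jaw":1},{"tx":0,"ty":0,"tz":0,"ax":0,"ay":0,"az":0,"jaw":1},{"tx":0,"ty":0,"tz":0,"ax":0,"ay":0,"az":0,"jaw":1},{"tx":0,"ty":0,"tz":0,"ax":0,"ay":0,"az":0,"jaw":1},{"tx":0,"ty":0,"tz":0,"ax":0,"ay":0,"az":0,"jaw":1}]'
python3 -c "
from h import *
plan(586.6,209.7,6,63)"
```

```text
time: 40.9
ee_pos: [0.5857, 0.2122, 0.102]
tcp_rot: [-179.9, 0.1, 63.2]
wrist_force: [0.8, -0.5, -0.1]
opening: 0.0853
grasp_force: 0.0
time: 42.15
ee_pos: [0.5866, 0.2098, 0.0691]
tcp_rot: [180.0, 0.0, 63.0]
wrist_force: [-0.5, -0.5, 0.8]
opening: 0.0857
grasp_force: 0.0
t 42.15 pos [586.6 209.8  69.1] rot [180.   0.  63.] open 85.7 grip 0.0 F [-0.5 -0.5  0.8]
  shift now [-0.0001  0.      0.0631]  shift if turned first [-0.0001  0.      0.0631]  turn [ 0.  0. -0.]
```

```bash

python3 -m handwheel '[{"tx":0,"ty":0,"tz":0.015,"ax":0,"ay":0,"az":0,"jaw":1},{"tx":0,"ty":0,"tz":0.015,"ax":0,"ay":0,"az":0,"jaw":1},{"tx":0,"ty":0,"tz":0.015,"ax":0,"ay":0,"az":0,"jaw":1},{"tx":0,"ty":0,"tz":0.013,"ax":0,"ay":0,"az":0,"jaw":1},{"tx":0,"ty":0,"tz":0.005,"ax":0,"ay":0,"az":0,"jaw":1},{"tx":0,"ty":0,"tz":0,"ax":0,"ay":0,"az":0,"jaw":1},{"tx":0,"ty":0,"tz":0,"ax":0,"ay":0,"az":0,"jaw":0.2},{"tx":0,"ty":0,"tz":0,"ax":0,"ay":0,"az":0,"jaw":0},{"tx":0,"ty":0,"tz":0,"ax":0,"ay":0,"az":0,"jaw":-1},{"tx":0,"ty":0,"tz":0,"ax":0,"ay":0,"az":0,"jaw":-1}]' 60
python3 -m handwheel '[{"tx":0,"ty":0,"tz":0,"ax":0,"ay":0,"az":0,"jaw":-1},{"tx":0,"ty":0,"tz":0,"ax":0,"ay":0,"az":0,"jaw":-1},{"tx":0,"ty":0,"tz":-0.01,"ax":0,"ay":0,"az":0,"jaw":-1},{"tx":0,"ty":0,"tz":-0.025,"ax":0,"ay":0,"az":0,"jaw":-1},{"tx":0,"ty":0,"tz":-0.025,"ax":0,"ay":0,"az":0,"jaw":-1},{"tx":0,"ty":0,"tz":-0.035,"ax":0,"ay":0,"az":0,"jaw":-1},{"tx":0,"ty":0,"tz":-0.035,"ax":0,"ay":0,"az":0,"jaw":-1},{"tx":0,"ty":0,"tz":-0.035,"ax":0,"ay":0,"az":0,"jaw":-1},{"tx":0,"ty":0,"tz":0,"ax":0,"ay":0,"az":0,"jaw":-1},{"tx":0,"ty":0,"tz":0,"ax":0,"ay":0,"az":0,"jaw":-1}]' 100
python3 -c "
from h import *
plan(583.5,-30.4,150,90)"
```

```text
time: 43.4
ee_pos: [0.587, 0.2101, 0.0071]
tcp_rot: [180.0, -0.1, 63.0]
wrist_force: [-1.3, 0.2, 6.2]
opening: 0.0591
grasp_force: 67.5
time: 44.65
ee_pos: [0.5862, 0.2097, 0.1692]
tcp_rot: [-179.9, 0.1, 63.0]
wrist_force: [-0.2, 0.7, -4.1]
opening: 0.0586
grasp_force: 108.5
t 44.65 pos [586.2 209.7 169.2] rot [-1.7992e+02  9.0000e-02  6.3000e+01] open 58.6 grip 108.5 F [-0.2  0.7 -4.1]
  shift now [-0.2151  0.1067  0.0194]  shift if turned first [-0.2401 -0.0027  0.0192]  turn [ -0.1    0.07 -27.  ]
```

```bash

python3 -m handwheel '[{"tx":0,"ty":0,"tz":0,"ax":0,"ay":0,"az":-9,"jaw":-1},{"tx":0,"ty":0,"tz":0,"ax":0,"ay":0,"az":-9,"jaw":-1},{"tx":0,"ty":0,"tz":0,"ax":0,"ay":0,"az":-9,"jaw":-1},{"tx":-0.0343,"ty":-0.0004,"tz":0,"ax":0,"ay":0,"az":0,"jaw":-1},{"tx":-0.0343,"ty":-0.0004,"tz":0,"ax":0,"ay":0,"az":0,"jaw":-1},{"tx":-0.0343,"ty":-0.0004,"tz":0,"ax":0,"ay":0,"az":0,"jaw":-1},{"tx":-0.0343,"ty":-0.0004,"tz":0,"ax":0,"ay":0,"az":0,"jaw":-1},{"tx":-0.0343,"ty":-0.0004,"tz":0,"ax":0,"ay":0,"az":0,"jaw":-1},{"tx":-0.0343,"ty":-0.0004,"tz":0,"ax":0,"ay":0,"az":0,"jaw":-1},{"tx":-0.0343,"ty":-0.0004,"tz":0,"ax":0,"ay":0,"az":0,"jaw":-1}]'
python3 -m handwheel '[{"tx":0,"ty":0,"tz":0,"ax":0,"ay":0,"az":0,"jaw":-1},{"tx":0,"ty":0,"tz":0,"ax":0,"ay":0,"az":0,"jaw":-1},{"tx":0,"ty":0,"tz":0.015,"ax":0,"ay":0,"az":0,"jaw":-1},{"tx":0,"ty":0,"tz":0.015,"ax":0,"ay":0,"az":0,"jaw":-1},{"tx":0,"ty":0,"tz":0.01,"ax":0,"ay":0,"az":0,"jaw":-1},{"tx":0,"ty":0,"tz":0.005,"ax":0,"ay":0,"az":0,"jaw":-1},{"tx":0,"ty":0,"tz":0,"ax":0,"ay":0,"az":0,"jaw":-1},{"tx":0,"ty":0,"tz":0,"ax":0,"ay":0,"az":0,"jaw":-1},{"tx":0,"ty":0,"tz":0,"ax":0,"ay":0,"az":0,"jaw":-1},{"tx":0,"ty":0,"tz":0,"ax":0,"ay":0,"az":0,"jaw":-1}]'
python3 -c "
from h import *
plan(583.5,-30.4,117,90)"
```

```text
time: 45.9
ee_pos: [0.5828, -0.0314, 0.1685]
tcp_rot: [-179.8, -0.0, 90.0]
wrist_force: [0.4, 0.6, -5.2]
opening: 0.0583
grasp_force: 108.1
time: 47.15
ee_pos: [0.5839, -0.0304, 0.1264]
tcp_rot: [180.0, 0.0, 90.0]
wrist_force: [-0.1, 0.0, -4.7]
opening: 0.0584
grasp_force: 108.3
t 47.15 pos [583.9 -30.4 126.4] rot [179.97   0.    89.99] open 58.4 grip 108.3 F [-0.1  0.  -4.7]
  shift now [-0.     -0.0004  0.0094]  shift if turned first [-0.     -0.0004  0.0094]  turn [ 0.03  0.   -0.01]
```

```bash

python3 -m handwheel '[{"tx":0,"ty":-0.0004,"tz":0.002,"ax":0,"ay":0,"az":0,"jaw":-1},{"tx":0,"ty":0,"tz":0.002,"ax":0,"ay":0,"az":0,"jaw":-1},{"tx":0,"ty":0,"tz":0.002,"ax":0,"ay":0,"az":0,"jaw":-1},{"tx":0,"ty":0,"tz":0.0015,"ax":0,"ay":0,"az":0,"jaw":-1},{"tx":0,"ty":0,"tz":0.001,"ax":0,"ay":0,"az":0,"jaw":-1},{"tx":0,"ty":0,"tz":0.0007,"ax":0,"ay":0,"az":0,"jaw":-1},{"tx":0,"ty":0,"tz":0,"ax":0,"ay":0,"az":0,"jaw":-1},{"tx":0,"ty":0,"tz":0,"ax":0,"ay":0,"az":0,"jaw":-1},{"tx":0,"ty":0,"tz":0,"ax":0,"ay":0,"az":0,"jaw":-1},{"tx":0,"ty":0,"tz":0,"ax":0,"ay":0,"az":0,"jaw":-1}]'

```

```text
time: 48.4
ee_pos: [0.5834, -0.0303, 0.1173]
tcp_rot: [180.0, 0.0, 90.0]
wrist_force: [-2.8, -0.5, 3.2]
opening: 0.0582
grasp_force: 109.1
```

Contact at the expected height. I'll release and go to the box at (518.7,338).

```bash

python3 -m handwheel '[{"tx":0,"ty":0,"tz":0,"ax":0,"ay":0,"az":0,"jaw":0.6},{"tx":0,"ty":0,"tz":0,"ax":0,"ay":0,"az":0,"jaw":1},{"tx":0,"ty":0,"tz":0,"ax":0,"ay":0,"az":0,"jaw":1},{"tx":0,"ty":0,"tz":0,"ax":0,"ay":0,"az":0,"jaw":1},{"tx":0,"ty":0,"tz":-0.015,"ax":0,"ay":0,"az":0,"jaw":1},{"tx":0,"ty":0,"tz":-0.025,"ax":0,"ay":0,"az":0,"jaw":1},{"tx":0,"ty":0,"tz":-0.03,"ax":0,"ay":0,"az":0,"jaw":1},{"tx":0,"ty":0,"tz":-0.03,"ax":0,"ay":0,"az":0,"jaw":1},{"tx":0,"ty":0,"tz":0,"ax":0,"ay":0,"az":0,"jaw":1},{"tx":0,"ty":0,"tz":0,"ax":0,"ay":0,"az":0,"jaw":1}]'
python3 -c "
from h import *
plan(518.7,337.6,120,68)"
```

```text
time: 49.65
ee_pos: [0.5834, -0.0303, 0.2168]
tcp_rot: [180.0, -0.0, 90.0]
wrist_force: [-0.1, 0.1, -0.6]
opening: 0.0854
grasp_force: 0.0
t 49.65 pos [583.4 -30.3 216.8] rot [180.    -0.    89.99] open 85.4 grip 0.0 F [-0.1  0.1 -0.6]
  shift now [ 0.3679 -0.0647  0.0968]  shift if turned first [ 0.3169 -0.1978  0.0968]  turn [ 0.   -0.   21.99]
```

```bash

python3 -m handwheel '[{"tx":0,"ty":0,"tz":0,"ax":0,"ay":0,"az":7.3,"jaw":1},{"tx":0,"ty":0,"tz":0,"ax":0,"ay":0,"az":7.3,"jaw":1},{"tx":0,"ty":0,"tz":0,"ax":0,"ay":0,"az":7.4,"jaw":1},{"tx":0.0453,"ty":-0.0283,"tz":0,"ax":0,"ay":0,"az":0,"jaw":1},{"tx":0.0453,"ty":-0.0283,"tz":0,"ax":0,"ay":0,"az":0,"jaw":1},{"tx":0.0453,"ty":-0.0283,"tz":0,"ax":0,"ay":0,"az":0,"jaw":1},{"tx":0.0453,"ty":-0.0283,"tz":0.02,"ax":0,"ay":0,"az":0,"jaw":1},{"tx":0.0453,"ty":-0.0283,"tz":0.02,"ax":0,"ay":0,"az":0,"jaw":1},{"tx":0.0453,"ty":-0.0283,"tz":0.02,"ax":0,"ay":0,"az":0,"jaw":1},{"tx":0.0453,"ty":-0.0283,"tz":0.02,"ax":0,"ay":0,"az":0,"jaw":1}]'
python3 -m handwheel '[{"tx":0,"ty":0,"tz":0,"ax":0,"ay":0,"az":0,"jaw":1},{"tx":0,"ty":0,"tz":0,"ax":0,"ay":0,"az":0,"jaw":1},{"tx":0,"ty":0,"tz":0.025,"ax":0,"ay":0,"az":0,"jaw":1},{"tx":0,"ty":0,"tz":0.025,"ax":0,"ay":0,"az":0,"jaw":1},{"tx":0,"ty":0,"tz":0.015,"ax":0,"ay":0,"az":0,"jaw":1},{"tx":0,"ty":0,"tz":0,"ax":0,"ay":0,"az":0,"jaw":1},{"tx":0,"ty":0,"tz":0,"ax":0,"ay":0,"az":0,"jaw":1},{"tx":0,"ty":0,"tz":0,"ax":0,"ay":0,"az":0,"jaw":1},{"tx":0,"ty":0,"tz":0,"ax":0,"ay":0,"az":0,"jaw":1},{"tx":0,"ty":0,"tz":0,"ax":0,"ay":0,"az":0,"jaw":1}]'
python3 -c "
from h import *
plan(518.7,337.6,6,68)
a=optics.camera('scene')['color'][160:310,220:320,::-1]; b=optics.camera('top')['color'][185:260,290:390,::-1]
a=cv2.resize(a,(400,600),interpolation=2); b=cv2.resize(b,(400,300),interpolation=2)
cv2.imwrite('pics/m8.png',np.hstack([a,np.vstack([b,b*0])]))"
```

```text
time: 50.9
ee_pos: [0.5175, 0.3393, 0.1352]
tcp_rot: [-180.0, 0.1, 68.0]
wrist_force: [-0.0, 0.1, -0.1]
opening: 0.0855
grasp_force: 0.0
time: 52.15
ee_pos: [0.5186, 0.338, 0.0721]
tcp_rot: [180.0, -0.0, 68.0]
wrist_force: [-0.4, -0.2, 0.0]
opening: 0.0855
grasp_force: 0.0
t 52.15 pos [518.6 338.   72.1] rot [ 1.7999e+02 -1.0000e-02  6.8000e+01] open 85.5 grip 0.0 F [-0.4 -0.2  0. ]
  shift now [-0.0004  0.0003  0.0661]  shift if turned first [-0.0003  0.0003  0.0661]  turn [ 0.01 -0.01 -0.  ]
```

View pics/m8.png

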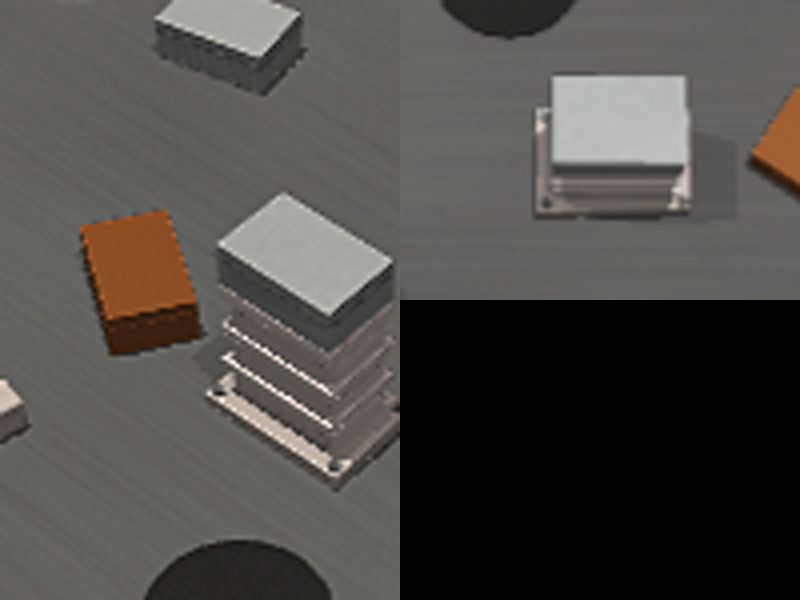

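The column is square, with the box flush on the cap (side view 300,260; top view 552–687 over 535–690). Now I'll grip the second box.

```bash

python3 -m handwheel '[{"tx":0,"ty":0,"tz":0.015,"ax":0,"ay":0,"az":0,"jaw":1},{"tx":0,"ty":0,"tz":0.015,"ax":0,"ay":0,"az":0,"jaw":1},{"tx":0,"ty":0,"tz":0.015,"ax":0,"ay":0,"az":0,"jaw":1},{"tx":0,"ty":0,"tz":0.015,"ax":0,"ay":0,"az":0,"jaw":1},{"tx":0,"ty":0,"tz":0.006,"ax":0,"ay":0,"az":0,"jaw":1},{"tx":0,"ty":0,"tz":0,"ax":0,"ay":0,"az":0,"jaw":1},{"tx":0,"ty":0,"tz":0,"ax":0,"ay":0,"az":0,"jaw":0.2},{"tx":0,"ty":0,"tz":0,"ax":0,"ay":0,"az":0,"jaw":0},{"tx":0,"ty":0,"tz":0,"ax":0,"ay":0,"az":0,"jaw":-1},{"tx":0,"ty":0,"tz":0,"ax":0,"ay":0,"az":0,"jaw":-1}]' 60
python3 -m handwheel '[{"tx":0,"ty":0,"tz":0,"ax":0,"ay":0,"az":0,"jaw":-1},{"tx":0,"ty":0,"tz":0,"ax":0,"ay":0,"az":0,"jaw":-1},{"tx":0,"ty":0,"tz":-0.01,"ax":0,"ay":0,"az":0,"jaw":-1},{"tx":0,"ty":0,"tz":-0.03,"ax":0,"ay":0,"az":0,"jaw":-1},{"tx":0,"ty":0,"tz":-0.04,"ax":0,"ay":0,"az":0,"jaw":-1},{"tx":0,"ty":0,"tz":-0.04,"ax":0,"ay":0,"az":0,"jaw":-1},{"tx":0,"ty":0,"tz":-0.04,"ax":0,"ay":0,"az":0,"jaw":-1},{"tx":0,"ty":0,"tz":-0.03,"ax":0,"ay":0,"az":0,"jaw":-1},{"tx":0,"ty":0,"tz":0,"ax":0,"ay":0,"az":0,"jaw":-1},{"tx":0,"ty":0,"tz":0,"ax":0,"ay":0,"az":0,"jaw":-1}]' 100
python3 -c "
from h import *
plan(583.5,-30.4,180,90)
c=optics.camera('top'); im=cv2.cvtColor(c['color'],cv2.COLOR_RGB2HSV).astype(int)
r=c['color'].astype(int); m=((r[...,0]>150)&(r[...,1]>r[...,0]+1)).astype(np.uint8); m[:195]=0;m[240:]=0;m[:,:315]=0;m[:,:375]*=1;m[:,375:]=0
ct=max(cv2.findContours(m,0,1)[0],key=cv2.contourArea).reshape(-1,2); print('box1',rect(ray(c,ct,.146)))"
```

```text
time: 53.5
ee_pos: [0.519, 0.3383, 0.0069]
tcp_rot: [180.0, -0.1, 68.0]
wrist_force: [-1.0, 0.3, 6.0]
opening: 0.0589
grasp_force: 67.3
time: 54.75
ee_pos: [0.5182, 0.3377, 0.1941]
tcp_rot: [-179.9, 0.1, 68.0]
wrist_force: [-0.5, -0.1, -3.8]
opening: 0.0584
grasp_force: 108.5
t 54.75 pos [518.2 337.7 194.1] rot [-1.7993e+02  1.0000e-01  6.7990e+01] open 58.4 grip 108.5 F [-0.5 -0.1 -3.8]
  shift now [-0.3167  0.1985  0.0144]  shift if turned first [-0.3681  0.0653  0.0141]  turn [ -0.09   0.09 -22.01]
box1 [ 5.829e+02 -3.020e+01  5.730e+01  8.550e+01 -1.000e-01]
```

```bash

python3 -m handwheel '[{"tx":0,"ty":0,"tz":0,"ax":0,"ay":0,"az":-7.3,"jaw":-1},{"tx":0,"ty":0,"tz":0,"ax":0,"ay":0,"az":-7.3,"jaw":-1},{"tx":0,"ty":0,"tz":0,"ax":0,"ay":0,"az":-7.4,"jaw":-1},{"tx":-0.0526,"ty":0.0093,"tz":0,"ax":0,"ay":0,"az":0,"jaw":-1},{"tx":-0.0526,"ty":0.0093,"tz":0,"ax":0,"ay":0,"az":0,"jaw":-1},{"tx":-0.0526,"ty":0.0093,"tz":0,"ax":0,"ay":0,"az":0,"jaw":-1},{"tx":-0.0526,"ty":0.0093,"tz":0,"ax":0,"ay":0,"az":0,"jaw":-1},{"tx":-0.0526,"ty":0.0093,"tz":0,"ax":0,"ay":0,"az":0,"jaw":-1},{"tx":-0.0526,"ty":0.0093,"tz":0,"ax":0,"ay":0,"az":0,"jaw":-1},{"tx":-0.0526,"ty":0.0093,"tz":0,"ax":0,"ay":0,"az":0,"jaw":-1}]'
python3 -m handwheel '[{"tx":0,"ty":0,"tz":0,"ax":0,"ay":0,"az":0,"jaw":-1},{"tx":0,"ty":0,"tz":0,"ax":0,"ay":0,"az":0,"jaw":-1},{"tx":0,"ty":0,"tz":0.015,"ax":0,"ay":0,"az":0,"jaw":-1},{"tx":0,"ty":0,"tz":0.015,"ax":0,"ay":0,"az":0,"jaw":-1},{"tx":0,"ty":0,"tz":0.003,"ax":0,"ay":0,"az":0,"jaw":-1},{"tx":0,"ty":0,"tz":0,"ax":0,"ay":0,"az":0,"jaw":-1},{"tx":0,"ty":0,"tz":0,"ax":0,"ay":0,"az":0,"jaw":-1},{"tx":0,"ty":0,"tz":0,"ax":0,"ay":0,"az":0,"jaw":-1},{"tx":0,"ty":0,"tz":0,"ax":0,"ay":0,"az":0,"jaw":-1},{"tx":0,"ty":0,"tz":0,"ax":0,"ay":0,"az":0,"jaw":-1}]'
python3 -c "
from h import *
plan(583.4,-30.4,153,90)"
```

```text
time: 56.05
ee_pos: [0.583, -0.032, 0.1941]
tcp_rot: [-179.9, -0.0, 90.0]
wrist_force: [1.4, 0.9, -3.7]
opening: 0.0581
grasp_force: 108.3
time: 57.3
ee_pos: [0.5836, -0.0303, 0.163]
tcp_rot: [180.0, 0.0, 90.0]
wrist_force: [-0.2, -0.3, -3.8]
opening: 0.0584
grasp_force: 108.3
t 57.3 pos [583.6 -30.3 163. ] rot [179.99   0.    89.99] open 58.4 grip 108.3 F [-0.2 -0.3 -3.8]
  shift now [-0.0001 -0.0002  0.01  ]  shift if turned first [-0.0001 -0.0002  0.01  ]  turn [ 0.01  0.   -0.01]
```

```bash

python3 -m handwheel '[{"tx":0,"ty":0,"tz":0.002,"ax":0,"ay":0,"az":0,"jaw":-1},{"tx":0,"ty":0,"tz":0.002,"ax":0,"ay":0,"az":0,"jaw":-1},{"tx":0,"ty":0,"tz":0.002,"ax":0,"ay":0,"az":0,"jaw":-1},{"tx":0,"ty":0,"tz":0.002,"ax":0,"ay":0,"az":0,"jaw":-1},{"tx":0,"ty":0,"tz":0.001,"ax":0,"ay":0,"az":0,"jaw":-1},{"tx":0,"ty":0,"tz":0.001,"ax":0,"ay":0,"az":0,"jaw":-1},{"tx":0,"ty":0,"tz":0,"ax":0,"ay":0,"az":0,"jaw":-1},{"tx":0,"ty":0,"tz":0,"ax":0,"ay":0,"az":0,"jaw":-1},{"tx":0,"ty":0,"tz":0,"ax":0,"ay":0,"az":0,"jaw":-1},{"tx":0,"ty":0,"tz":0,"ax":0,"ay":0,"az":0,"jaw":-1}]'

```

```text
time: 58.55
ee_pos: [0.5837, -0.0303, 0.1531]
tcp_rot: [180.0, 0.0, 90.0]
wrist_force: [-0.6, 0.6, 0.6]
opening: 0.0585
grasp_force: 108.7
```

In contact (the weight is off the wrist). Release.

```bash

python3 -m handwheel '[{"tx":0,"ty":0,"tz":0,"ax":0,"ay":0,"az":0,"jaw":0.6},{"tx":0,"ty":0,"tz":0,"ax":0,"ay":0,"az":0,"jaw":1},{"tx":0,"ty":0,"tz":0,"ax":0,"ay":0,"az":0,"jaw":1},{"tx":0,"ty":0,"tz":0,"ax":0,"ay":0,"az":0,"jaw":1},{"tx":0,"ty":0,"tz":-0.015,"ax":0,"ay":0,"az":0,"jaw":1},{"tx":0,"ty":0,"tz":-0.025,"ax":0,"ay":0,"az":0,"jaw":1},{"tx":0,"ty":0,"tz":-0.03,"ax":0,"ay":0,"az":0,"jaw":1},{"tx":0,"ty":0,"tz":-0.03,"ax":0,"ay":0,"az":0,"jaw":1},{"tx":0,"ty":0,"tz":0,"ax":0,"ay":0,"az":0,"jaw":1},{"tx":0,"ty":0,"tz":0,"ax":0,"ay":0,"az":0,"jaw":1}]'
python3 look.py; python3 -c "
from h import *
plan(358.2,-308.4,120,101.2)"
```

```text
time: 59.8
ee_pos: [0.5836, -0.0303, 0.2528]
tcp_rot: [-180.0, -0.0, 90.0]
wrist_force: [-0.0, -0.1, 0.5]
opening: 0.0851
grasp_force: 0.0
[343. 265.] 6711 [468.4, -28.3, 176.0, 403.1, 86.8]
[444. 302.] 704 [358.2, -308.5, 59.0, 91.0, 11.2]
t 59.85 pos [583.4 -30.3 252.3] rot [-179.95   -0.     89.99] open 85.3 grip 0.0 F [-0.1 -0.4 -0.3]
  shift now [-0.2781 -0.2251  0.1324]  shift if turned first [-0.2291 -0.275   0.1323]  turn [-5.000e-02 -1.000e-02 -1.121e+01]
```

```bash

python3 -m handwheel '[{"tx":0,"ty":0,"tz":0,"ax":0,"ay":0,"az":-5.6,"jaw":1},{"tx":0,"ty":0,"tz":0,"ax":0,"ay":0,"az":-5.6,"jaw":1},{"tx":-0.0327,"ty":-0.0393,"tz":0,"ax":0,"ay":0,"az":0,"jaw":1},{"tx":-0.0327,"ty":-0.0393,"tz":0,"ax":0,"ay":0,"az":0,"jaw":1},{"tx":-0.0327,"ty":-0.0393,"tz":0,"ax":0,"ay":0,"az":0,"jaw":1},{"tx":-0.0327,"ty":-0.0393,"tz":0.02,"ax":0,"ay":0,"az":0,"jaw":1},{"tx":-0.0327,"ty":-0.0393,"tz":0.03,"ax":0,"ay":0,"az":0,"jaw":1},{"tx":-0.0327,"ty":-0.0393,"tz":0.03,"ax":0,"ay":0,"az":0,"jaw":1},{"tx":-0.0327,"ty":-0.0393,"tz":0.03,"ax":0,"ay":0,"az":0,"jaw":1},{"tx":0,"ty":0,"tz":0,"ax":0,"ay":0,"az":0,"jaw":1}]'
python3 -m handwheel '[{"tx":0,"ty":0,"tz":0,"ax":0,"ay":0,"az":0,"jaw":1},{"tx":0,"ty":0,"tz":0.02,"ax":0,"ay":0,"az":0,"jaw":1},{"tx":0,"ty":0,"tz":0.025,"ax":0,"ay":0,"az":0,"jaw":1},{"tx":0,"ty":0,"tz":0.02,"ax":0,"ay":0,"az":0,"jaw":1},{"tx":0,"ty":0,"tz":0,"ax":0,"ay":0,"az":0,"jaw":1},{"tx":0,"ty":0,"tz":0,"ax":0,"ay":0,"az":0,"jaw":1},{"tx":0,"ty":0,"tz":0,"ax":0,"ay":0,"az":0,"jaw":1},{"tx":0,"ty":0,"tz":0,"ax":0,"ay":0,"az":0,"jaw":1},{"tx":0,"ty":0,"tz":0,"ax":0,"ay":0,"az":0,"jaw":1},{"tx":0,"ty":0,"tz":0,"ax":0,"ay":0,"az":0,"jaw":1}]'
cat > boxtop.py <<'E'
import sys
from h import *
c=optics.camera('top'); r=c['color'].astype(int); m=((r[...,0]>150)&(r[...,1]>r[...,0]+1)).astype(np.uint8); m[:185]=0;m[240:]=0;m[:,:315]=0;m[:,375:]=0
ct=max(cv2.findContours(m,0,1)[0],key=cv2.contourArea).reshape(-1,2); print('top box',rect(ray(c,ct,float(sys.argv[1]))))
E
python3 boxtop.py .182; python3 -c "
from h import *
plan(358.2,-308.4,6,101.2)"
```

```text
time: 61.1
ee_pos: [0.3549, -0.3091, 0.1397]
tcp_rot: [-179.8, -0.2, 100.9]
wrist_force: [0.4, 0.9, 0.1]
opening: 0.0855
grasp_force: 0.0
time: 62.35
ee_pos: [0.3581, -0.3083, 0.078]
tcp_rot: [180.0, 0.0, 101.2]
wrist_force: [-0.1, -0.2, 0.0]
opening: 0.0854
grasp_force: 0.0
top box [ 5.828e+02 -3.090e+01  5.610e+01  8.630e+01 -1.000e-01]
t 62.4 pos [ 358.1 -308.3   77.9] rot [-180.     -0.    101.19] open 85.6 grip 0.0 F [-0.5 -0.2  0.6]
  shift now [-0.0001  0.0001  0.0719]  shift if turned first [-0.0001  0.0001  0.0719]  turn [-0.   -0.   -0.01]
```

```bash

python3 -m handwheel '[{"tx":0,"ty":0,"tz":0.018,"ax":0,"ay":0,"az":0,"jaw":1},{"tx":0,"ty":0,"tz":0.018,"ax":0,"ay":0,"az":0,"jaw":1},{"tx":0,"ty":0,"tz":0.015,"ax":0,"ay":0,"az":0,"jaw":1},{"tx":0,"ty":0,"tz":0.015,"ax":0,"ay":0,"az":0,"jaw":1},{"tx":0,"ty":0,"tz":0.006,"ax":0,"ay":0,"az":0,"jaw":1},{"tx":0,"ty":0,"tz":0,"ax":0,"ay":0,"az":0,"jaw":1},{"tx":0,"ty":0,"tz":0,"ax":0,"ay":0,"az":0,"jaw":0.2},{"tx":0,"ty":0,"tz":0,"ax":0,"ay":0,"az":0,"jaw":0},{"tx":0,"ty":0,"tz":0,"ax":0,"ay":0,"az":0,"jaw":-1},{"tx":0,"ty":0,"tz":0,"ax":0,"ay":0,"az":0,"jaw":-1}]' 60
python3 -m handwheel '[{"tx":0,"ty":0,"tz":0,"ax":0,"ay":0,"az":0,"jaw":-1},{"tx":0,"ty":0,"tz":0,"ax":0,"ay":0,"az":0,"jaw":-1},{"tx":0,"ty":0,"tz":-0.01,"ax":0,"ay":0,"az":0,"jaw":-1},{"tx":0,"ty":0,"tz":-0.03,"ax":0,"ay":0,"az":0,"jaw":-1},{"tx":0,"ty":0,"tz":-0.04,"ax":0,"ay":0,"az":0,"jaw":-1},{"tx":0,"ty":0,"tz":-0.05,"ax":0,"ay":0,"az":0,"jaw":-1},{"tx":0,"ty":0,"tz":-0.05,"ax":0,"ay":0,"az":0,"jaw":-1},{"tx":0,"ty":0,"tz":-0.045,"ax":0,"ay":0,"az":0,"jaw":-1},{"tx":0,"ty":0,"tz":0,"ax":0,"ay":0,"az":0,"jaw":-1},{"tx":0,"ty":0,"tz":0,"ax":0,"ay":0,"az":0,"jaw":-1}]' 100
python3 -c "
from h import *
plan(583.4,-30.4,215,90)"
```

```text
time: 63.65
ee_pos: [0.3584, -0.3087, 0.0069]
tcp_rot: [180.0, 0.1, 101.2]
wrist_force: [-1.9, 0.7, 4.8]
opening: 0.059
grasp_force: 67.2
time: 64.9
ee_pos: [0.3579, -0.308, 0.2295]
tcp_rot: [-179.9, -0.1, 101.2]
wrist_force: [-0.7, -0.3, -6.2]
opening: 0.0587
grasp_force: 109.6
t 64.9 pos [ 357.9 -308.   229.5] rot [-1.7994e+02 -9.0000e-02  1.0119e+02] open 58.7 grip 109.6 F [-0.7 -0.3 -6.2]
  shift now [0.2285 0.2751 0.0145]  shift if turned first [0.2776 0.2255 0.0145]  turn [-0.07 -0.08 11.19]
```

```bash

python3 -m handwheel '[{"tx":0,"ty":0,"tz":0,"ax":0,"ay":0,"az":5.6,"jaw":-1},{"tx":0,"ty":0,"tz":0,"ax":0,"ay":0,"az":5.6,"jaw":-1},{"tx":0.0347,"ty":0.0282,"tz":0,"ax":0,"ay":0,"az":0,"jaw":-1},{"tx":0.0347,"ty":0.0282,"tz":0,"ax":0,"ay":0,"az":0,"jaw":-1},{"tx":0.0347,"ty":0.0282,"tz":0,"ax":0,"ay":0,"az":0,"jaw":-1},{"tx":0.0347,"ty":0.0282,"tz":0,"ax":0,"ay":0,"az":0,"jaw":-1},{"tx":0.0347,"ty":0.0282,"tz":0,"ax":0,"ay":0,"az":0,"jaw":-1},{"tx":0.0347,"ty":0.0282,"tz":0,"ax":0,"ay":0,"az":0,"jaw":-1},{"tx":0.0347,"ty":0.0282,"tz":0,"ax":0,"ay":0,"az":0,"jaw":-1},{"tx":0.0347,"ty":0.0282,"tz":0,"ax":0,"ay":0,"az":0,"jaw":-1}]'
python3 -m handwheel '[{"tx":0,"ty":0,"tz":0,"ax":0,"ay":0,"az":0,"jaw":-1},{"tx":0,"ty":0,"tz":0,"ax":0,"ay":0,"az":0,"jaw":-1},{"tx":0,"ty":0,"tz":0.015,"ax":0,"ay":0,"az":0,"jaw":-1},{"tx":0,"ty":0,"tz":0.015,"ax":0,"ay":0,"az":0,"jaw":-1},{"tx":0,"ty":0,"tz":0,"ax":0,"ay":0,"az":0,"jaw":-1},{"tx":0,"ty":0,"tz":0,"ax":0,"ay":0,"az":0,"jaw":-1},{"tx":0,"ty":0,"tz":0,"ax":0,"ay":0,"az":0,"jaw":-1},{"tx":0,"ty":0,"tz":0,"ax":0,"ay":0,"az":0,"jaw":-1},{"tx":0,"ty":0,"tz":0,"ax":0,"ay":0,"az":0,"jaw":-1},{"tx":0,"ty":0,"tz":0,"ax":0,"ay":0,"az":0,"jaw":-1}]'
python3 -c "
from h import *
plan(583.4,-30.4,189,90)"
```

```text
time: 66.15
ee_pos: [0.5838, -0.0293, 0.2282]
tcp_rot: [-179.8, -0.0, 90.0]
wrist_force: [-0.2, -0.2, -6.1]
opening: 0.0586
grasp_force: 109.5
time: 67.4
ee_pos: [0.5838, -0.0306, 0.2009]
tcp_rot: [180.0, -0.0, 90.0]
wrist_force: [0.1, 0.5, -5.7]
opening: 0.0578
grasp_force: 109.9
t 67.4 pos [583.8 -30.6 200.9] rot [180.  -0.  90.] open 57.8 grip 109.9 F [ 0.1  0.5 -5.7]
  shift now [ 0.0002 -0.0004  0.0119]  shift if turned first [ 0.0002 -0.0004  0.0119]  turn [ 0. -0. -0.]
```

```bash

python3 -m handwheel '[{"tx":0,"ty":-0.0004,"tz":0.002,"ax":0,"ay":0,"az":0,"jaw":-1},{"tx":0,"ty":0,"tz":0.002,"ax":0,"ay":0,"az":0,"jaw":-1},{"tx":0,"ty":0,"tz":0.002,"ax":0,"ay":0,"az":0,"jaw":-1},{"tx":0,"ty":0,"tz":0.002,"ax":0,"ay":0,"az":0,"jaw":-1},{"tx":0,"ty":0,"tz":0.002,"ax":0,"ay":0,"az":0,"jaw":-1},{"tx":0,"ty":0,"tz":0.001,"ax":0,"ay":0,"az":0,"jaw":-1},{"tx":0,"ty":0,"tz":0.0008,"ax":0,"ay":0,"az":0,"jaw":-1},{"tx":0,"ty":0,"tz":0,"ax":0,"ay":0,"az":0,"jaw":-1},{"tx":0,"ty":0,"tz":0,"ax":0,"ay":0,"az":0,"jaw":-1},{"tx":0,"ty":0,"tz":0,"ax":0,"ay":0,"az":0,"jaw":-1}]'

```

```text
time: 68.65
ee_pos: [0.5834, -0.0307, 0.1892]
tcp_rot: [180.0, 0.0, 90.0]
wrist_force: [-0.2, 1.0, -5.5]
opening: 0.0579
grasp_force: 110.7
```

```bash

python3 -m handwheel '[{"tx":0,"ty":0,"tz":0.0004,"ax":0,"ay":0,"az":0,"jaw":-1},{"tx":0,"ty":0,"tz":0,"ax":0,"ay":0,"az":0,"jaw":-1},{"tx":0,"ty":0,"tz":0.0004,"ax":0,"ay":0,"az":0,"jaw":-1},{"tx":0,"ty":0,"tz":0,"ax":0,"ay":0,"az":0,"jaw":-1},{"tx":0,"ty":0,"tz":0,"ax":0,"ay":0,"az":0,"jaw":-1},{"tx":0,"ty":0,"tz":0,"ax":0,"ay":0,"az":0,"jaw":-1},{"tx":0,"ty":0,"tz":0,"ax":0,"ay":0,"az":0,"jaw":-1},{"tx":0,"ty":0,"tz":0,"ax":0,"ay":0,"az":0,"jaw":-1},{"tx":0,"ty":0,"tz":0,"ax":0,"ay":0,"az":0,"jaw":-1},{"tx":0,"ty":0,"tz":0,"ax":0,"ay":0,"az":0,"jaw":-1}]'

```

```text
time: 69.9
ee_pos: [0.5835, -0.0307, 0.1891]
tcp_rot: [179.9, 0.0, 90.0]
wrist_force: [-2.8, -0.0, 5.5]
opening: 0.0581
grasp_force: 111.8
```

Contact. I'll release, rise, move clear toward the robot's right, then look.

```bash

python3 -m handwheel '[{"tx":0,"ty":0,"tz":0,"ax":0,"ay":0,"az":0,"jaw":0.6},{"tx":0,"ty":0,"tz":0,"ax":0,"ay":0,"az":0,"jaw":1},{"tx":0,"ty":0,"tz":0,"ax":0,"ay":0,"az":0,"jaw":1},{"tx":0,"ty":0,"tz":0,"ax":0,"ay":0,"az":0,"jaw":1},{"tx":0,"ty":0,"tz":-0.015,"ax":0,"ay":0,"az":0,"jaw":1},{"tx":0,"ty":0,"tz":-0.025,"ax":0,"ay":0,"az":0,"jaw":1},{"tx":0,"ty":0,"tz":-0.03,"ax":0,"ay":0,"az":0,"jaw":1},{"tx":0,"ty":0,"tz":-0.03,"ax":0,"ay":0,"az":0,"jaw":1},{"tx":0,"ty":0,"tz":0,"ax":0,"ay":0,"az":0,"jaw":1},{"tx":0,"ty":0,"tz":0,"ax":0,"ay":0,"az":0,"jaw":1}]'
python3 -m handwheel '[{"tx":-0.035,"ty":-0.025,"tz":0,"ax":0,"ay":0,"az":0,"jaw":1},{"tx":-0.035,"ty":-0.025,"tz":0,"ax":0,"ay":0,"az":0,"jaw":1},{"tx":-0.035,"ty":-0.025,"tz":0,"ax":0,"ay":0,"az":0,"jaw":1},{"tx":-0.035,"ty":-0.025,"tz":0,"ax":0,"ay":0,"az":0,"jaw":1},{"tx":-0.035,"ty":-0.025,"tz":0,"ax":0,"ay":0,"az":0,"jaw":1},{"tx":-0.035,"ty":-0.025,"tz":0,"ax":0,"ay":0,"az":0,"jaw":1},{"tx":-0.035,"ty":-0.025,"tz":0,"ax":0,"ay":0,"az":0,"jaw":1},{"tx":-0.035,"ty":-0.025,"tz":0,"ax":0,"ay":0,"az":0,"jaw":1},{"tx":0,"ty":0,"tz":0,"ax":0,"ay":0,"az":0,"jaw":1},{"tx":0,"ty":0,"tz":0,"ax":0,"ay":0,"az":0,"jaw":1}]'
python3 boxtop.py .218
python3 -c "
from h import *
a=optics.camera('scene')['color'][100:400,160:560,::-1]; b=optics.camera('top')['color'][90:390,60:460,::-1]
cv2.imwrite('pics/end.png',np.hstack([a,b]))"
```

```text
time: 71.15
ee_pos: [0.5835, -0.0307, 0.2882]
tcp_rot: [180.0, 0.0, 90.0]
wrist_force: [-0.4, -0.5, -0.1]
opening: 0.0857
grasp_force: 0.0
time: 72.4
ee_pos: [0.3833, -0.3104, 0.2876]
tcp_rot: [-180.0, -0.1, 90.0]
wrist_force: [-0.3, 0.2, 0.5]
opening: 0.0852
grasp_force: 0.0
top box [ 5.836e+02 -2.900e+01  5.750e+01  8.690e+01 -1.000e-01]
```

View pics/end.png

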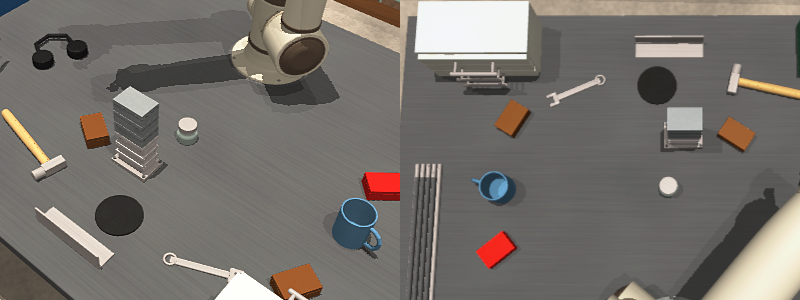

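The column stands upright and square over the plate (left picture 136,130; right 684,128), with the top box at (583.6, −29.0) mm and yaw −0.1°. No grey box or spacer is left on the bench, and the bystanders haven't moved.

```bash
python3 -c "
from workcell import workorder
print(workorder.job_done())"
```

```text
the job is handed in; nothing more can be done
None
```

I built the cooler core and handed the job in after about 72 s of robot time: both spacers and the cap are seated on the base, and the three grey boxes are stacked square on the cap, in line with the base plate to within about 2 mm where measured; nothing else on the bench was moved.

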